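# Check a copper pot's tap bore with a plug gauge

### The job

Check the bore of the copper pot's brass tap boss with the double-ended plug gauge: first push the green go end in fully, until its collar meets the boss, then draw it out, turn the gauge round and press the red no-go end squarely into the mouth of the bore with a steady push of about 10 N to confirm that it is refused. The boss sits a few millimetres off its mark, so feel for it, and be gentle: never press the gauge on the pot with more than 25 N. Finally lay the gauge back in its cradle, either way round, let go, and leave everything else where it is.

Things in the scene. Friction and masses are not known exactly. Their poses are not given: they have to be found in the camera images.
- gauge_center (a point): Middle of the plug gauge's handle. The gauge: a loose straight bar, 138 mm long, 0.24 to 0.4 kg, starts lying level in its cradle. Handle 90 mm long, 24 mm square, green towards the go end, red towards the no-go end; at each handle end a collar 30 mm across, 4 mm thick, then the plug. Own x runs along the gauge to the go end, z up. Grasp across the middle 60 mm of the handle, from above.
- go_tip (a point): Centre of the go end's nose, on the gauge's axis, 75 mm from gauge_center towards +x. Go plug (behind it the green collar, its stop): 20 mm across, 26 mm long, nose bevelled 1.5 mm.
- nogo_tip (a point): Centre of the no-go end's nose, on the gauge's axis, 63 mm from gauge_center towards -x. No-go plug (red collar): 26 mm across, 14 mm long, of which the last 6 mm taper to 14 mm across at the nose; so only the taper enters the 22 mm bore: it seats all round with the nose about 4 mm past the mouth and goes no farther.
- tap_mark (a point): Where the bore's mouth should be: a point of the pot, 78 mm above the table. Own y points level into the bore, z up, x sideways along the boss face. The brass boss was fitted by hand: it really sits up to 4 mm off this point in x and also in z (not in y), differently each time, and this is not measured. Find it by feel, e.g. lightly touch the boss's top and one side with the go plug.
- tap_wall (a point): Where the boss's nominal axis meets the pot's wall, 34 mm along +y from tap_mark. Copper pot, its upright axis 100 mm farther on, 200 mm across, rim 120 mm above the table, fixed on a 230 mm square board. Its brass tap boss is 44 mm square (level top, upright sides), stands 34 mm out; bore 22 mm across, centred, along y, deeper than the go plug. The wall gives along y, 1 mm per 10 N, and springs back; sideways and up/down the boss is rigid.
- cradle_rest (a point): Where gauge_center lies when the gauge rests in its cradle, 70 mm above the table, the gauge along own x, either way round. Cradle: fixed wooden board 130 x 70 mm, 12 mm thick, with two upright saddles 36 mm either side of this point along x, each 10 mm thick: a flat seat 58 mm above the table between two cheeks 34 mm apart that rise to 72 mm.
- tumbler: Bystander: copper tumbler, 72 mm across, 95 mm high; origin under its centre. 
- hammer: Bystander: hand hammer lying on the table.
- mallet: Bystander: wooden mallet lying on the table, head 64 mm across; origin under its head.
- spare_boss: Bystander: spare brass boss, 44 x 44 x 38 mm with a 22 mm hole, loose on the table (not the one to be checked); origin under its centre.
- tap: Bystander: brass tap, 70 mm long, 47 mm high, loose on the table; origin under it.
- flux_jar: Bystander: amber jar, 64 mm across, 70 mm high; origin under its centre.
- brush: Bystander: brush lying on the table.
Mind the look-alikes: they are no part of the job. Of the things that look like the part that bears gauge_center, the smaller one is meant.

How it is judged:
On the way, in this order (a step that is already met when the one before it is completed fails the run):
1. the go end is fully home in the bore: its nose at least 24 mm past the mouth, in line with the bore (x of go_tip in the frame of tap_mark between -0.007 and 0.007 m and z of go_tip in the frame of tap_mark between -0.007 and 0.007 m and y of go_tip in the frame of tap_mark above 0.024 m and angle between the x axis of gauge_center and the y axis of tap_mark, either way round below 0.1 rad), for 0.2 s.
2. after that, the no-go end is pressed square into the mouth of the bore with more than 4 N and is refused: its nose seated at least 3.6 mm past the mouth, in line with the bore, for 0.3 s (x of nogo_tip in the frame of tap_mark between -0.0065 and 0.0065 m and z of nogo_tip in the frame of tap_mark between -0.0065 and 0.0065 m and y of nogo_tip in the frame of tap_mark above 0.0036 m and angle between the x axis of gauge_center and the y axis of tap_mark, either way round below 0.1 rad and contact force between gauge and pot above 4 N), for 0.3 s.
At the end, for the whole second after the job is handed in: The gauge lies at rest in its cradle, either way round: the middle of its handle within 12 mm of cradle_rest, its length within 0.15 rad of the cradle's, let go (distance between gauge_center and cradle_rest below 0.012 m and angle between the x axis of gauge_center and the x axis of cradle_rest, either way round below 0.15 rad and linear speed of gauge below 0.02 m/s); the robot touches nothing.
It fails at once if the gauge is pressed on the pot or its boss with more than 25 N (contact force between gauge and pot above 25 N).
It fails at once if the gauge falls to the table (its middle below 40 mm) (height (world z) of gauge_center below 0.04 m).
It fails at once if a bystander is shifted by more than 30 mm (distance of any of tumbler, hammer, mallet, spare_boss, tap, flux_jar, brush from where it was at the start of the episode above 0.03 m).
It fails at once if the robot pushes the pot with more than 25 N (contact force between any of the arm, the fingers and pot above 25 N).
It also fails if it takes over 72 s, if anything falls off the work surface, if the arm or the gripper's body presses on something with over 40 N, if the wrist force passes 120 N, or if a joint passes its speed limit or range.

### The arm

A 6-joint arm with a two-finger parallel gripper is mounted at the origin on the work surface. World frame = base frame: x ahead of the robot, y to its left, z up, the work surface at z = 0. Lengths are in m, angles in rad, forces in N, time in s.
With the tool pointing down it reaches from about 0.35 to 0.85 m from the base axis. Payload 8.1 kg.
Tool frame: the origin (TCP) lies midway between the tips of the shut fingers; the grasp point (between the pads) lies 19 mm behind it (robot.tcp_to_grasp is the distance from the TCP to the grasp point, in m); z points along the fingers, y is the direction in which the jaws open and shut (so a half turn about z gives the same grasp; the last joint's range is limited). The gripper opens to 93 mm and grips with 3 to 60 N. Pads are 15 mm wide; open, the fingers measure 128 mm over their backs; the gripper's body (75 mm by 188 mm) begins 65 mm behind the grasp point.
Start: joints at [-1.362, 0.13, 1.488, -0, 1.523, -0.085], TCP at [0.174, -0.574, 0.219] pointing down, gripper open.
Joint ranges: [-2.96, 2.96], [-0.89, 2.26], [0.02, 2.5], [-1.34, 4.48], [0, 2.73], [-2.66, 2.66]. Speed limits (rad/s): [2.39, 2.39, 2.79, 3.14, 3.14, 3.14].

### API

Orientations are given as a rotation vector (axis times angle).
In Python, from plant import robot gives the robot as it stands.
- The arm moves only by the tool send_rows, never from a script. Its argument "series" is a list of rows, each an object of numbers: "wx", "wy", "wz": the turn, a rotation vector about the world's x, y, z in rad; "dx", "dy", "dz": the shift along the world's x, y, z in cm; "fingers": the closure in counts, from 0 (fully open) to 255 (shut). In form: [{"wx": .., "wy": .., "wz": .., "dx": .., "dy": .., "dz": .., "fingers": ..}, ...]. A call has 1 to 20 rows; each row shifts and turns the pose as measured when the row begins; what a row does not reach is not made up. A row lasts 1/12 s, in which the tool goes at most 41.7 mm and 7.16 degrees, less where a joint would pass 70% of its speed; a pose out of reach is approached as far as the arm can. A call is refused whole if a number of a shift passes 4.17 or a number of a turn 0.125, either way. A call with a gripper value outside its range is refused whole. The fingers move at their own pace and stop on an object; "newtons" is the grip in N (left out, the last holds). Time passes only in rows, so rows that do not move let the fingers close. It gives the time, the measured TCP pose, the force and the opening at its end, in the units of the state.
- robot.read_state(): the state, without advancing time (a new reading comes with each control period).
- robot.read_camera(name): name is "scene" or "top" or "wrist"; returns the picture (420x560x3 uint8, red, green, blue); there is no depth.
- robot.camera_info(name): a dict with "intrinsics" (3x3 intrinsics, pixels), "k1" (the pictures are not rectified: a ray, as slopes to the right and down, at radius r is drawn at 1 + k1 r^2 times it, then the intrinsics apply), "extrinsics" (4x4, takes a point from world to camera coordinates); the wrist camera has in their place "tool_from_camera" (4x4, takes a point from camera to tool coordinates, whose origin is the TCP and whose axes are the flange's). Camera axes: x right, y up, looking along -z (the intrinsics and any distortion apply to the point x, -y, -z); pixel columns grow to the right and rows downward; lengths in m; the calibration is good to about 2 mm. A picture is of the moment at which its call begins: read the wrist's pose just before it. camera_info takes no time and is no camera call.
- robot.close_job(): hands the job in, once; it reports no verdict.
The state is a dict: "t": time; "q": joint angles; "dq": joint speeds; "joint_torque": joint torques, N m; "tool_pos": TCP position; "orientation": TCP orientation; "force": force on the tool from outside, world axes, zero at the start; "wrist_torque": the same for the moment, N m; "opening": finger opening in m.
Only numpy, scipy, OpenCV 4.12 (cv2) and the standard library are available. Lean on these libraries where they do the work, as an engineer would, in place of code of your own. Each camera call takes 0.05 s, during which the arm holds its last target.

## Working session

There is one attempt and no reset: what is moved stays moved. The work goes in short steps, Python scripts to look and compute and a tool call to move; the robot and the scene stay as the last step left them, time stands still between calls to the robot, and variables do not carry over. Pictures are saved under pics/ and viewed, and the job is handed in when it is done.

Besides the shell and the picture viewer there is one more tool, called after "Call:" by a JSON object that holds its "api" and its "payload", one argument or row to a line. send_rows: Moves the arm, as the interface text tells. Its arguments: {"type":"object","properties":{"series":{"type":"array","items":{"type":"object","properties":{"wx":{"type":"number"},"wy":{"type":"number"},"wz":{"type":"number"},"dx":{"type":"number"},"dy":{"type":"number"},"dz":{"type":"number"},"fingers":{"type":"number"}}}},"newtons":{"type":"number"}},"required":["series"]}

```bash
ls; mkdir -p pics; python3 - <<'E'
from plant import robot
import cv2
print(robot.read_state())
for n in ("scene","top","wrist"):
    im=robot.read_camera(n); cv2.imwrite(f"pics/{n}0.png",im[:,:,::-1])
    print(n,robot.camera_info(n))
E
```

```text
pics
{'t': 0.0, 'q': array([-1.36241087e+00,  1.31162869e-01,  1.48925612e+00, -9.89150173e-06,
        1.52296645e+00, -8.54367312e-02]), 'dq': array([-0.00069707, -0.00139763,  0.00136128, -0.00105851,  0.00139746,
        0.00018435]), 'joint_torque': array([ 1.39524069e-03, -5.59841144e+01, -4.91755128e+01,  7.67090404e-02,
        3.55901476e-02, -1.05368115e-04]), 'tool_pos': array([ 0.17365021, -0.5737476 ,  0.21759913]), 'orientation': array([-3.10598165e+00, -4.59615300e-01,  1.88391866e-04]), 'force': array([ 0.07239485,  0.02419016, -0.42667799]), 'wrist_torque': array([-0.00215587, -0.01312792, -0.03604937]), 'opening': 0.09287850428264492}
scene {'intrinsics': array([[417.75178354,   0.        , 279.05734327],
       [  0.        , 417.75178354, 221.43541501],
       [  0.        ,   0.        ,   1.        ]]), 'k1': 0.04398030109236655, 'extrinsics': array([[ 0.30066702,  0.9536882 , -0.00884035, -0.11973607],
       [-0.67924283,  0.22063171,  0.69996488,  0.31275154],
       [ 0.66949871, -0.20445161,  0.71412255, -1.58632944],
       [ 0.        ,  0.        ,  0.  
[... 448 characters left out ...]
04,  9.93469191e-01,
        -1.21939852e+00],
       [ 0.00000000e+00,  0.00000000e+00,  0.00000000e+00,
         1.00000000e+00]])}
wrist {'intrinsics': array([[300.24127584,   0.        , 281.97323966],
       [  0.        , 300.24127584, 206.70903769],
       [  0.        ,   0.        ,   1.        ]]), 'k1': -0.016209957818511662, 'tool_from_camera': array([[ 5.34200279e-04,  9.67316983e-01,  2.53569654e-01,
         6.88581552e-02],
       [ 9.99999857e-01, -5.19343293e-04, -1.25530067e-04,
        -7.27189055e-04],
       [ 1.02623332e-05,  2.53569685e-01, -9.67317122e-01,
        -1.66631280e-01],
       [ 0.00000000e+00,  0.00000000e+00,  0.00000000e+00,
         1.00000000e+00]])}
```

View pics/scene0.png

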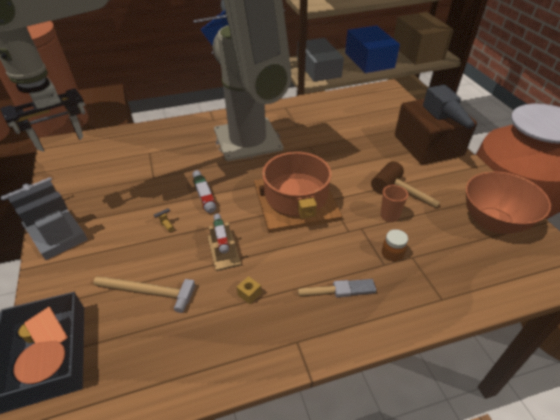

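View pics/top0.png

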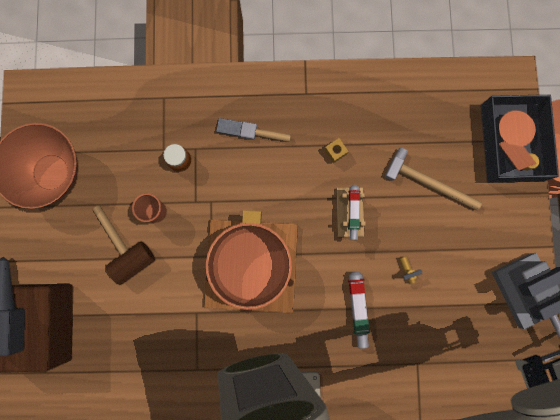

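Two gauges: one on a board at top-view px (354,212), one lying longer at (358,308). The cradle one appears smaller; enlarge to confirm.

```bash
python3 - <<'E'
import cv2,numpy as np
a=cv2.imread("pics/top0.png")
cv2.imwrite("pics/crop1.png",np.hstack([cv2.resize(a[165:355,310:420],None,fx=3,fy=3,interpolation=cv2.INTER_CUBIC),cv2.resize(a[190:320,195:305],(480,570),interpolation=cv2.INTER_CUBIC)[:570,:440]])[:600,:800])
b=cv2.imread("pics/scene0.png")
cv2.imwrite("pics/crop2.png",cv2.resize(b[150:280,180:350],None,fx=4.5,fy=4.5,interpolation=cv2.INTER_CUBIC))
E
```

```text
(no output)
```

View pics/crop1.png

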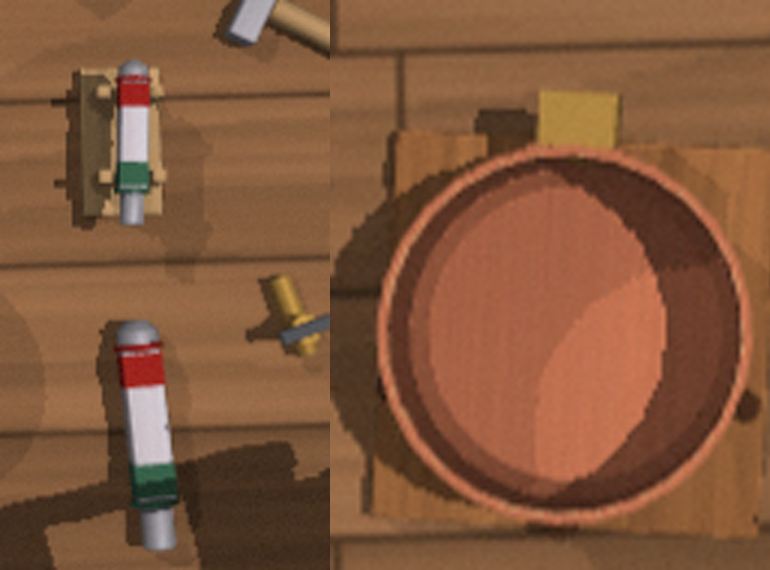

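View pics/crop2.png

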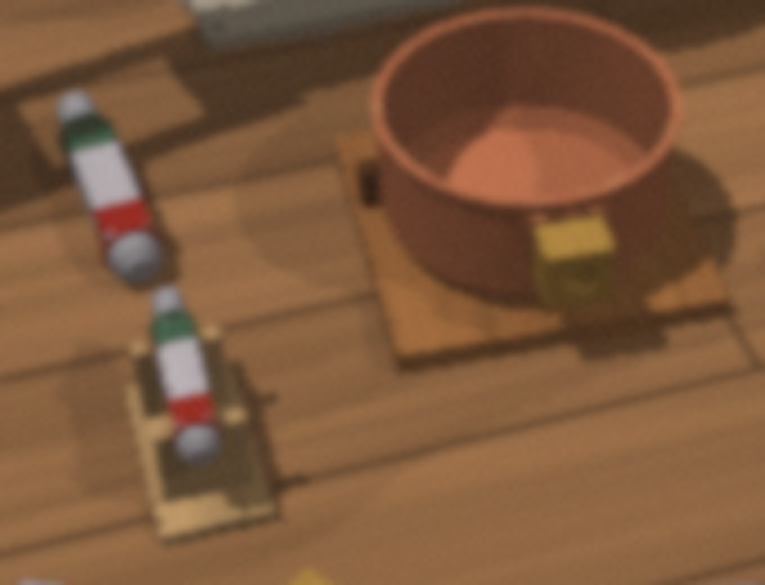

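```bash
cat > h.py <<'E'
import numpy as np, cv2
from plant import robot
from scipy.spatial.transform import Rotation as R
def undist(ci,px):
    K=ci["intrinsics"]; px=np.atleast_2d(np.asarray(px,float))
    d=np.c_[(px[:,0]-K[0,2])/K[0,0],(px[:,1]-K[1,2])/K[1,1]]
    s=d.copy()
    for _ in range(20):
        r2=(s**2).sum(1,keepdims=True); s=d/(1+ci["k1"]*r2)
    return np.c_[s[:,0],-s[:,1],-np.ones(len(s))]
def pose_cam(ci,st=None):
    if "extrinsics" in ci: return np.linalg.inv(ci["extrinsics"])
    T=np.eye(4); T[:3,:3]=R.from_rotvec(st["orientation"]).as_matrix(); T[:3,3]=st["tool_pos"]
    return T@ci["tool_from_camera"]
def toplane(ci,px,z,st=None):
    T=pose_cam(ci,st); d=undist(ci,px)@T[:3,:3].T; o=T[:3,3]
    return o+d*((z-o[2])/d[:,2])[:,None]
def proj(ci,P,st=None):
    T=np.linalg.inv(pose_cam(ci,st)); p=np.atleast_2d(P)@T[:3,:3].T+T[:3,3]
    s=np.c_[p[:,0]/-p[:,2],-p[:,1]/-p[:,2]]; r2=(s**2).sum(1,keepdims=True); s=s*(1+ci["k1"]*r2)
    K=ci["intrinsics"]; return np.c_[s[:,0]*K[0,0]+K[0,2],s[:,1]*K[1,1]+K[1,2]]
E
python3 - <<'E'
from h import *
ci=robot.camera_info("top"); sc=robot.camera_info("scene")
a=cv2.imread("pics/top0.png"); h=cv2.cvtColor(a,cv2.COLOR_BGR2HSV).astype(int)
H,S,V=h[...,0],h[...,1],h[...,2]
b,g,r=[a[...,i].astype(int) for i in range(3)]
def comps(m,name):
    n,l,st,c=cv2.connectedComponentsWithStats(m.astype(np.uint8))
    for i in range(1,n):
        if st[i,4]>25: print(name,st[i],c[i].round(1))
comps((r>150)&(g<60)&(b<60),"red"); comps((g>r+30)&(g>b+15),"green")
w=(r>170)&(g>160)&(b>160); comps(w,"white")
n=(H>20)&(H<30)&(S>120)&(V>120)
comps(n,"brass")
# white handle axis of cradle gauge
for box in [(330,400,170,250),(330,400,260,350)]:
    x0,x1,y0,y1=box; m=np.zeros_like(w); m[y0:y1,x0:x1]=w[y0:y1,x0:x1]
    ys,xs=np.nonzero(m); 
    rect=cv2.minAreaRect(np.c_[xs,ys].astype(np.float32)); print(rect)
# all handle
hm=w|((r>120)&(g<70)&(b<70))|((g>r+20)&(g>b+10))
m=np.zeros_like(w); m[180:222,335:375]=hm[180:222,335:375]
rows=[]
for y in range(180,240):
    xs=np.nonzero(hm[y,340:372])[0]+340
    if len(xs)>4: rows.append((y,xs.min(),xs.max()))
print(rows)
E
```

```text
red [351 193   9   7  61] [354.9 196. ]
red [351 283  14  11 121] [357.6 288. ]
green [350 219   9   7  62] [353.9 222. ]
green [355 320  13   7  63] [360.9 322.4]
white [  0  32  34  11 160] [10.8 38.1]
white [  0  43  35  56 902] [15.4 57.7]
white [  36   43   58   25 1027] [61.  57.2]
white [ 95  56  32  10 178] [105.8  61.9]
white [  0 101   2  26  28] [1.000e-01 1.126e+02]
white [164 145  21  20 333] [174.1 154.3]
white [388 160  15  18 101] [395.1 169.2]
white [351 201   8  18 144] [354.5 209.5]
white [353 294  14  26 294] [359.5 306.2]
((366.64404296875, 198.19284057617188), (23.085824966430664, 80.4439697265625), 33.25436782836914)
((360.1741027832031, 311.4795227050781), (69.46212005615234, 11.800965309143066), 83.2901611328125)
[(191, np.int64(351), np.int64(358)), (193, np.int64(350), np.int64(359)), (194, np.int64(350), np.int64(359)), (195, np.int64(350), np.int64(359)), (196, np.int64(350), np.int64(359)), (197, np.int64(350), np.int64(359)), (198, np.int64(350), np.int64(359)), (199, np.int64(350), np.int64(359)), (201, np.int64(351), np.int64(358)), (202, np.int64(351
[... 243 characters left out ...]
09, np.int64(351), np.int64(358)), (210, np.int64(351), np.int64(358)), (211, np.int64(351), np.int64(358)), (212, np.int64(351), np.int64(358)), (213, np.int64(351), np.int64(358)), (214, np.int64(351), np.int64(358)), (215, np.int64(351), np.int64(358)), (216, np.int64(351), np.int64(358)), (217, np.int64(351), np.int64(358)), (218, np.int64(351), np.int64(358)), (219, np.int64(350), np.int64(358)), (220, np.int64(350), np.int64(358)), (221, np.int64(350), np.int64(358)), (222, np.int64(349), np.int64(359)), (223, np.int64(350), np.int64(359)), (224, np.int64(350), np.int64(359)), (225, np.int64(350), np.int64(359)), (226, np.int64(350), np.int64(358)), (228, np.int64(349), np.int64(358))]
```

```bash
python3 - <<'E'
from h import *
ci=robot.camera_info("top")
P=toplane(ci,[[354.7,196],[354.5,209.5],[354,222.5]],0.082); print("gauge red/white/green",P.round(4))
print("gauge ends tip/tip", toplane(ci,[[354.8,185],[353.6,239.5]],0.07).round(4))
a=cv2.imread("pics/top0.png"); 
# rim points: outer circle approx from view
print("boss top px", toplane(ci,[[242,211.5],[261,211.5],[242.5,223],[261,223]],0.1).round(4))
h=cv2.cvtColor(a,cv2.COLOR_BGR2HSV); c=a[215:315,195:305].astype(int)
print(toplane(ci,[[209.5,220],[296.5,224.5],[204.5,308],[293.5,311.5]],0.015).round(4))
print("rim l/r/t/b",toplane(ci,[[206.5,265],[292,265],[249,223],[249,308]],0.12).round(4))
E
```

```text
gauge red/white/green [[ 0.5503 -0.2079  0.082 ]
 [ 0.5162 -0.2059  0.082 ]
 [ 0.4837 -0.2032  0.082 ]]
gauge ends tip/tip [[ 0.5801 -0.2112  0.07  ]
 [ 0.442  -0.2022  0.07  ]]
boss top px [[0.5166 0.0738 0.1   ]
 [0.5153 0.0271 0.1   ]
 [0.4882 0.0731 0.1   ]
 [0.487  0.0277 0.1   ]]
[[ 0.5058  0.1667  0.015 ]
 [ 0.488  -0.062   0.015 ]
 [ 0.2777  0.182   0.015 ]
 [ 0.2631 -0.0477  0.015 ]]
rim l/r/t/b [[ 0.3879  0.1593  0.12  ]
 [ 0.3827 -0.045   0.12  ]
 [ 0.486   0.0558  0.12  ]
 [ 0.2842  0.0596  0.12  ]]
```

Call:
{"api": "send_rows", "payload": {
  "series": [
    {"dx":2.6,"dy":2.8,"wz":-0.028},
    {"dx":2.6,"dy":2.8,"wz":-0.028},
    {"dx":2.6,"dy":2.8,"wz":-0.028},
    {"dx":2.6,"dy":2.8,"wz":-0.028},
    {"dx":2.6,"dy":2.8,"wz":-0.028},
    {"dx":2.6,"dy":2.8,"wz":-0.028},
    {"dx":2.6,"dy":2.8,"wz":-0.028},
    {"dx":2.6,"dy":2.8,"wz":-0.028},
    {"dx":2.6,"dy":2.8,"wz":-0.028},
    {"dx":2.6,"dy":2.8,"wz":-0.028},
    {"dx":2.6,"dy":2.8,"wz":-0.028},
    {"dx":2.6,"dy":2.8,"wz":-0.028},
    {"dx":2.6,"dy":2.8,"wz":-0.028},
    {}
  ],
  "newtons": 40
}}

```text
schema error: expected keys wx, wy, wz, dx, dy, dz, fingers
```

```bash
cat >> h.py <<'E'
def yaw(st):
    m=R.from_rotvec(st["orientation"]).as_matrix(); return np.arctan2(m[1,0],m[0,0])
def snap(name,f):
    st=robot.read_state(); im=robot.read_camera(name)[:,:,::-1].copy(); cv2.imwrite(f"pics/{f}.png",im); np.save(f"pics/{f}.npy",np.r_[st["tool_pos"],st["orientation"]]); return st,im
def show():
    st=robot.read_state(); m=R.from_rotvec(st["orientation"]).as_matrix()
    print("t",round(st["t"],2),"p",st["tool_pos"].round(4),"yaw",round(yaw(st),4),"tilt",m[:2,2].round(4),"F",st["force"].round(2),"M",st["wrist_torque"].round(2),"op",round(st["opening"],4)); return st
E
python3 - <<'E'
from h import *
show(); snap("wrist","w1")
E
```

```text
t 0.15 p [ 0.1737 -0.5738  0.2178] yaw 0.2938 tilt [-0.0003  0.0014] F [-0.31 -0.14  0.85] M [-0.01 -0.02  0.03] op 0.0934
```

View pics/w1.png

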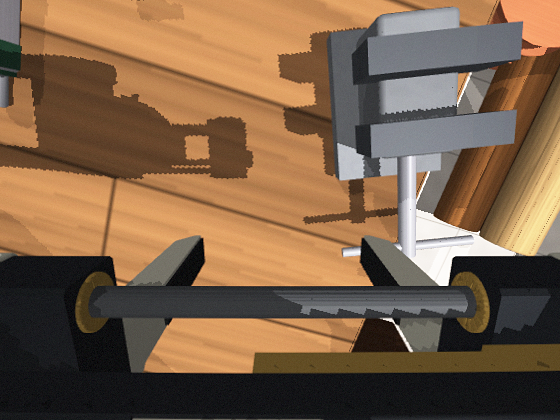

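Call:
{"api": "send_rows", "payload": {
  "series": [
    {"wx":0,"wy":0,"wz":-0.028,"dx":2.6,"dy":2.8,"dz":0,"fingers":0},
    {"wx":0,"wy":0,"wz":-0.028,"dx":2.6,"dy":2.8,"dz":0,"fingers":0},
    {"wx":0,"wy":0,"wz":-0.028,"dx":2.6,"dy":2.8,"dz":0,"fingers":0},
    {"wx":0,"wy":0,"wz":-0.028,"dx":2.6,"dy":2.8,"dz":0,"fingers":0},
    {"wx":0,"wy":0,"wz":-0.028,"dx":2.6,"dy":2.8,"dz":0,"fingers":0},
    {"wx":0,"wy":0,"wz":-0.028,"dx":2.6,"dy":2.8,"dz":0,"fingers":0},
    {"wx":0,"wy":0,"wz":-0.028,"dx":2.6,"dy":2.8,"dz":0,"fingers":0},
    {"wx":0,"wy":0,"wz":-0.028,"dx":2.6,"dy":2.8,"dz":0,"fingers":0},
    {"wx":0,"wy":0,"wz":-0.028,"dx":2.6,"dy":2.8,"dz":0,"fingers":0},
    {"wx":0,"wy":0,"wz":-0.028,"dx":2.6,"dy":2.8,"dz":0,"fingers":0},
    {"wx":0,"wy":0,"wz":-0.028,"dx":2.6,"dy":2.8,"dz":0,"fingers":0},
    {"wx":0,"wy":0,"wz":-0.028,"dx":2.6,"dy":2.8,"dz":0,"fingers":0},
    {"wx":0,"wy":0,"wz":-0.028,"dx":2.6,"dy":2.8,"dz":0,"fingers":0},
    {"wx":0,"wy":0,"wz":0,"dx":0,"dy":0,"dz":0,"fingers":0}
  ],
  "newtons": 40
}}

```text
t: 1.37
tool_pos: [0.5191, -0.1898, 0.2148]
orientation: [-3.133, 0.153, 0.001]
force: [0.5, -0.3, -0.1]
opening: 0.0928
```

```bash
python3 - <<'E'
from h import *
show(); snap("wrist","w2")
E
```

```text
t 1.37 p [ 0.5191 -0.1898  0.2148] yaw -0.0973 tilt [-0.0003  0.0052] F [ 0.46 -0.3  -0.07] M [ 0.01  0.03 -0.01] op 0.0928
```

View pics/w2.png

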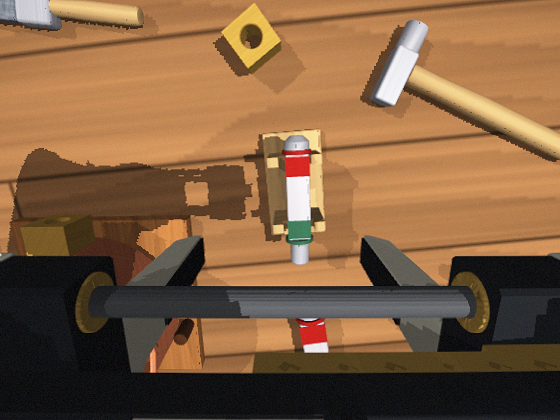

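The wrist view shows the cradled gauge at (298,150)–(298,262), no-go collar at (297,150), go plug at (299,252); spare boss (250,38) and hammer well apart. Measuring it.

```bash
cat > g.py <<'E'
from h import *
import sys
def gauge(f,box=(270,330,125,275),z=0.082):
    ci=robot.camera_info("wrist"); v=np.load(f"pics/{f}.npy"); st=dict(tool_pos=v[:3],orientation=v[3:])
    a=cv2.imread(f"pics/{f}.png").astype(int); b,g,r=a[...,0],a[...,1],a[...,2]
    x0,x1,y0,y1=box
    w=(r>200)&(g>195)&(b>195); red=(r>110)&(g<60)&(b<60); gr=(g>r+25)&(g>b+10)
    for n,m in (("w",w),("r",red),("g",gr)):
        q=np.zeros_like(m); q[y0:y1,x0:x1]=m[y0:y1,x0:x1]
        nn,l,s,c=cv2.connectedComponentsWithStats(q.astype(np.uint8)); i=1+s[1:,4].argmax()
        print(n,s[i],c[i].round(1))
        if n=="w":
            E=[]
            for y in range(s[i,1]+2,s[i,1]+s[i,3]-2):
                xs=np.nonzero(l[y]==i)[0]; E.append((y,xs.min()-.5,xs.max()+.5))
            E=np.array(E); L=toplane(ci,E[:,[1,0]],z,st); Rr=toplane(ci,E[:,[2,0]],z,st)
            M=(L+Rr)/2; p=np.polyfit(M[:,0],M[:,1],1); print("width",np.linalg.norm(L-Rr,axis=1).mean().round(4),"axis yaw",np.arctan(p[0]).round(4),"line y at .5169",np.polyval(p,.5169).round(4), "x span",M[:,0].min().round(4),M[:,0].max().round(4))
            yc0,yc1=s[i,1]-.5,s[i,1]+s[i,3]-.5
            print("white ends",toplane(ci,[[c[i,0],yc0],[c[i,0],yc1]],z,st).round(4))
gauge(sys.argv[1])
E
python3 g.py w2; python3 - <<'E'
from h import *
v=np.load("pics/w2.npy"); st=dict(tool_pos=v[:3],orientation=v[3:]); ci=robot.camera_info("wrist")
print(toplane(ci,[[295.5,134.5],[299.5,263]],0.07,st).round(4), toplane(ci,[[262,134],[322,130],[275,236]],0.012,st).round(4))
a=cv2.imread("pics/w2.png"); cv2.imwrite("pics/c3.png",cv2.resize(a[120:280,240:350],None,fx=3.7,fy=3.7,interpolation=cv2.INTER_NEAREST))
E
```

```text
w [287 176  23  45 964] [298.3 197.9]
width 0.0227 axis yaw -0.0578 line y at .5169 -0.2055 x span 0.4955 0.5375
white ends [[ 0.54   -0.2074  0.082 ]
 [ 0.4929 -0.2035  0.082 ]]
r [285 157  26  20 450] [297.  166.4]
g [287 220  25  25 505] [299.1 231.6]
[[ 0.5799 -0.2085  0.07  ]
 [ 0.4389 -0.201   0.07  ]] [[ 0.5829 -0.1708  0.012 ]
 [ 0.5806 -0.2425  0.012 ]
 [ 0.4525 -0.173   0.012 ]]
```

View pics/c3.png

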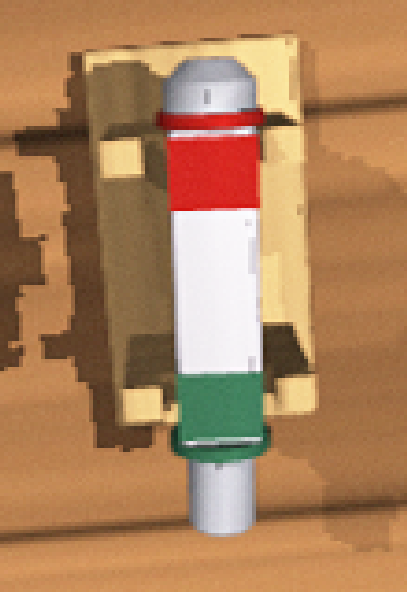

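Call:
{"api": "send_rows", "payload": {
  "series": [
    {"wx":-0.005,"wy":0,"wz":0.02,"dx":-0.9,"dy":3.5,"dz":0,"fingers":0},
    {"wx":0,"wy":0,"wz":0.015,"dx":-0.9,"dy":3.5,"dz":0,"fingers":0},
    {"wx":0,"wy":0,"wz":0,"dx":-0.9,"dy":3.5,"dz":0,"fingers":0},
    {"wx":0,"wy":0,"wz":0,"dx":-0.9,"dy":3.5,"dz":0,"fingers":0},
    {"wx":0,"wy":0,"wz":0,"dx":-0.9,"dy":3.5,"dz":0,"fingers":0},
    {"wx":0,"wy":0,"wz":0,"dx":-0.9,"dy":3.5,"dz":0,"fingers":0},
    {"wx":0,"wy":0,"wz":0,"dx":-0.9,"dy":3.0,"dz":0,"fingers":0},
    {"wx":0,"wy":0,"wz":0,"dx":0,"dy":0,"dz":0,"fingers":0}
  ]
}}

```text
t: 2.08
tool_pos: [0.4475, 0.0495, 0.2118]
orientation: [3.136, -0.103, -0.01]
force: [-0.3, -0.4, -0.3]
opening: 0.0927
```

```bash
python3 - <<'E'
from h import *
show(); st,a=snap("wrist","w3")
E
```

```text
t 2.08 p [0.4475 0.0495 0.2118] yaw -0.0654 tilt [-0.0064 -0.0036] F [-0.29 -0.37 -0.27] M [ 0.02  0.03 -0.01] op 0.0927
```

View pics/w3.png

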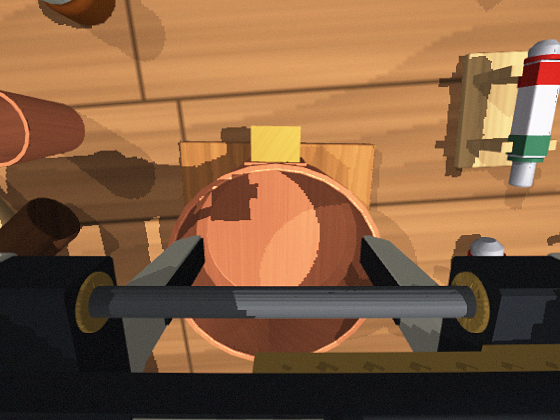

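```bash
python3 - <<'E'
from h import *
v=np.load("pics/w3.npy"); st=dict(tool_pos=v[:3],orientation=v[3:]); ci=robot.camera_info("wrist")
a=cv2.imread("pics/w3.png"); hs=cv2.cvtColor(a,cv2.COLOR_BGR2HSV).astype(int); H,S,V=hs[...,0],hs[...,1],hs[...,2]
m=((H>20)&(H<32)&(S>130)&(V>120)); m[:,:230]=0; m[:,320:]=0; m[:115]=0; m[175:]=0
n,l,s,c=cv2.connectedComponentsWithStats(m.astype(np.uint8)); i=1+s[1:,4].argmax(); print(s[i])
E=[]
for y in range(s[i,1]+3,s[i,1]+s[i,3]-6):
    xs=np.nonzero(l[y]==i)[0]; E.append((y,xs.min()-.5,xs.max()+.5))
E=np.array(E); 
L=toplane(ci,E[:,[1,0]],.1,st); Q=toplane(ci,E[:,[2,0]],.1,st)
for P in (L,Q): 
    p=np.polyfit(P[:,0],P[:,1],1); print("side yaw",np.arctan(p[0]).round(3),"y at .516",np.polyval(p,.516).round(4))
T=[]
for x in range(s[i,0]+4,s[i,0]+s[i,2]-4):
    ys=np.nonzero(l[:,x]==i)[0]; T.append((x,ys.min()-.5))
P=toplane(ci,T,.1,st); p=np.polyfit(P[:,1],P[:,0],1); print("front: slope",p[0].round(3),"x at y=.05",np.polyval(p,.05).round(4), "rows",T[0],T[-1])
# rim: brightest edge points - print colour profile along row/col
crop=cv2.resize(a[110:270,165:395],None,fx=3.4,fy=3.4,interpolation=cv2.INTER_NEAREST); cv2.imwrite("pics/c4.png",crop)
E
```

```text
[ 251  126   49   36 1669]
side yaw -0.09 y at .516 0.0723
side yaw -0.07 y at .516 0.0289
front: slope 0.081 x at y=.05 0.5176 rows (255, np.float64(125.5)) (295, np.float64(126.5))
```

View pics/c4.png

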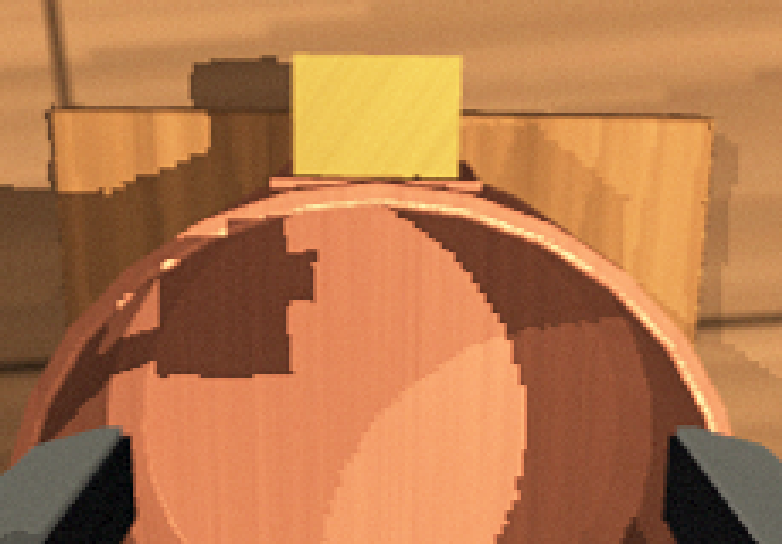

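```bash
python3 - <<'E'
from h import *
v=np.load("pics/w3.npy"); st=dict(tool_pos=v[:3],orientation=v[3:]); ci=robot.camera_info("wrist")
P=toplane(ci,[[179.7,141.8],[374.1,144.7],[370,208.5]],.015,st); print(P.round(4))
d=P[1]-P[0]; print(np.linalg.norm(d),np.arctan2(d[0],-d[1])); d=P[1]-P[2]; print(np.arctan2(d[1],d[0]))
E
```

```text
[[ 0.5071  0.1665  0.015 ]
 [ 0.4887 -0.0636  0.015 ]
 [ 0.41   -0.0595  0.015 ]]
0.2308279998533559 -0.07981272777965795
-0.05171012264792455
```

Call:
{"api": "send_rows", "payload": {
  "series": [
    {"wx":0.0036,"wy":-0.0064,"wz":0,"dx":0.95,"dy":-3.6,"dz":0,"fingers":0},
    {"wx":0,"wy":0,"wz":0,"dx":0.95,"dy":-3.6,"dz":0,"fingers":0},
    {"wx":0,"wy":0,"wz":0,"dx":0.95,"dy":-3.6,"dz":0,"fingers":0},
    {"wx":0,"wy":0,"wz":0,"dx":0.95,"dy":-3.6,"dz":0,"fingers":0},
    {"wx":0,"wy":0,"wz":0,"dx":0.95,"dy":-3.6,"dz":0,"fingers":0},
    {"wx":0,"wy":0,"wz":0,"dx":0.95,"dy":-3.6,"dz":0,"fingers":0},
    {"wx":0,"wy":0,"wz":0,"dx":0.95,"dy":-3.6,"dz":0,"fingers":0},
    {"wx":0,"wy":0,"wz":0,"dx":0,"dy":0,"dz":-2.5,"fingers":0},
    {"wx":0,"wy":0,"wz":0,"dx":0,"dy":0,"dz":-2.5,"fingers":0},
    {"wx":0,"wy":0,"wz":0,"dx":0,"dy":0,"dz":0,"fingers":0}
  ]
}}

```text
t: 2.97
tool_pos: [0.5109, -0.2362, 0.1618]
orientation: [3.129, -0.108, 0.008]
force: [-0.5, 0.7, -1.5]
opening: 0.0931
```

```bash
python3 - <<'E'
from h import *
show(); st,a=snap("wrist","w4")
E
python3 g.py w4
```

```text
t 2.97 p [ 0.5109 -0.2362  0.1618] yaw -0.0692 tilt [ 0.0046 -0.0108] F [-0.52  0.73 -1.51] M [0.04 0.02 0.03] op 0.0931Traceback (most recent call last):
  File "g.py", line 20, in <module>
    gauge(sys.argv[1])
    ~~~~~^^^^^^^^^^^^^
  File "g.py", line 10, in gauge
    nn,l,s,c=cv2.connectedComponentsWithStats(q.astype(np.uint8)); i=1+s[1:,4].argmax()
                                                                       ~~~~~~~~~~~~~~^^
ValueError: attempt to get argmax of an empty sequence
```

View pics/w4.png

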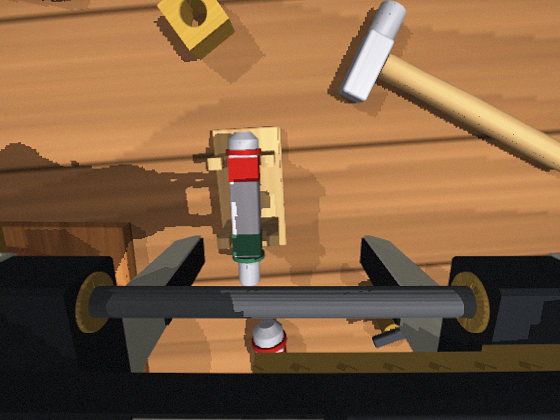

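Call:
{"api": "send_rows", "payload": {
  "series": [
    {"wx":0.0054,"wy":0.0023,"wz":0.004,"dx":0.14,"dy":1.0,"dz":0,"fingers":0},
    {"wx":0.005,"wy":0.002,"wz":0.003,"dx":0.14,"dy":1.0,"dz":0,"fingers":0},
    {"wx":0,"wy":0,"wz":0,"dx":0.14,"dy":0.7,"dz":-1,"fingers":0},
    {"wx":0,"wy":0,"wz":0,"dx":0.1,"dy":0.2,"dz":-1,"fingers":0},
    {"wx":0,"wy":0,"wz":0,"dx":0,"dy":0,"dz":-1,"fingers":0},
    {"wx":0,"wy":0,"wz":0,"dx":0,"dy":0,"dz":0,"fingers":0},
    {"wx":0,"wy":0,"wz":0,"dx":0,"dy":0,"dz":0,"fingers":0}
  ]
}}

```text
t: 3.6
tool_pos: [0.519, -0.2044, 0.1376]
orientation: [3.137, -0.092, 0.012]
force: [-0.1, -0.2, 0.7]
opening: 0.093
```

```bash
python3 - <<'E'
from h import *
show(); st,a=snap("wrist","w5")
E
```

```text
t 3.6 p [ 0.519  -0.2044  0.1376] yaw -0.0585 tilt [ 0.0078 -0.0035] F [-0.06 -0.18  0.74] M [ 0.08 -0.01 -0.01] op 0.093
```

View pics/w5.png

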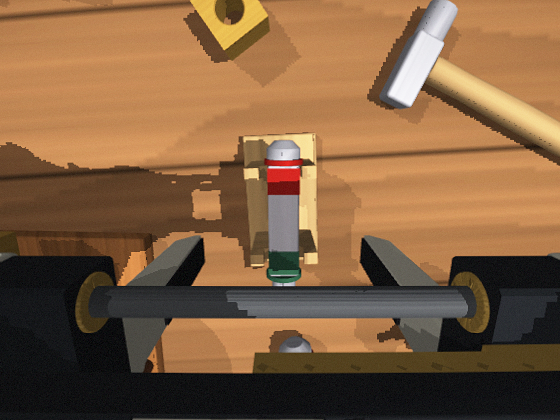

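```bash
python3 - <<'E'
from h import *
v=np.load("pics/w5.npy"); st=dict(tool_pos=v[:3],orientation=v[3:]); ci=robot.camera_info("wrist")
a=cv2.imread("pics/w5.png").astype(int); b,g,r=a[...,0],a[...,1],a[...,2]
m=(abs(r-g)<25)&(abs(r-b)<40)&(r>90)
E=[]
for y in range(200,245,4):
    xs=[x for x in range(262,306) if m[y,x]]; E.append((y,min(xs)-.5,max(xs)+.5))
E=np.array(E);L=toplane(ci,E[:,[1,0]],.082,st);Q=toplane(ci,E[:,[2,0]],.082,st); M=(L+Q)/2
p=np.polyfit(M[:,0],M[:,1],1); print(np.arctan(p[0]),np.polyval(p,.5165),np.linalg.norm(L-Q,axis=1))
red=np.nonzero((r[140:230,283]>r.dtype.type(90))&(g[140:230,283]<50))[0]+140; gr=np.nonzero((g-r)[230:290,283]>20)[0]+230; print(red,gr)
print(toplane(ci,[[283,red.max()+.5],[283,gr.min()-.5]],.082,st))
E
```

```text
-0.06873036053029262 -0.20490473043504728 [0.02359543 0.02367482 0.02375488 0.02383562 0.02391705 0.02399918
 0.02408201 0.02416557 0.02424984 0.02354951 0.0236325  0.02371621]
[161 162 163 164 165 169 170 171 172 173 174 175 176 177 178 179 180 181
 182 183 184 185 186 187 188 189 190 191 192 193 194] [252 253 254 255 256 257 259 260 261 262 264 265 266 267 269 270 271 272
 273 274 277 278 279 280 281 282]
[[ 0.53927635 -0.20631574  0.082     ]
 [ 0.49303641 -0.20366856  0.082     ]]
```

Call:
{"api": "send_rows", "payload": {
  "series": [
    {"wx":0.0035,"wy":0.0078,"wz":-0.006,"dx":-0.2,"dy":-0.05,"dz":-1.5,"fingers":0},
    {"wx":0,"wy":0,"wz":0,"dx":0,"dy":0,"dz":-1.5,"fingers":0},
    {"wx":0,"wy":0,"wz":0,"dx":0,"dy":0,"dz":-1.5,"fingers":0},
    {"wx":0,"wy":0,"wz":0,"dx":0,"dy":0,"dz":-1.5,"fingers":0},
    {"wx":0,"wy":0,"wz":0,"dx":0,"dy":0,"dz":-1.2,"fingers":0},
    {"wx":0,"wy":0,"wz":0,"dx":0,"dy":0,"dz":-0.5,"fingers":0},
    {"wx":0,"wy":0,"wz":0,"dx":0,"dy":0,"dz":0,"fingers":0}
  ]
}}

```text
t: 4.23
tool_pos: [0.5159, -0.2059, 0.0542]
orientation: [3.14, -0.106, -0.002]
force: [0.8, -0.2, -0.9]
opening: 0.0929
```

```bash
python3 -c "
from h import *
show()"
```

```text
t 4.23 p [ 0.5159 -0.2059  0.0542] yaw -0.0672 tilt [-0.0013 -0.0001] F [ 0.79 -0.19 -0.9 ] M [ 0.05 -0.01 -0.  ] op 0.0929
```

Call:
{"api": "send_rows", "payload": {
  "series": [
    {"wx":0,"wy":0,"wz":0,"dx":0,"dy":0,"dz":-0.3,"fingers":0},
    {"wx":0,"wy":0,"wz":0,"dx":0,"dy":0,"dz":0,"fingers":120},
    {"wx":0,"wy":0,"wz":0,"dx":0,"dy":0,"dz":0,"fingers":255},
    {"wx":0,"wy":0,"wz":0,"dx":0,"dy":0,"dz":0,"fingers":255},
    {"wx":0,"wy":0,"wz":0,"dx":0,"dy":0,"dz":0,"fingers":255},
    {"wx":0,"wy":0,"wz":0,"dx":0,"dy":0,"dz":0,"fingers":255},
    {"wx":0,"wy":0,"wz":0,"dx":0,"dy":0,"dz":0,"fingers":255},
    {"wx":0,"wy":0,"wz":0,"dx":0,"dy":0,"dz":0,"fingers":255}
  ],
  "newtons": 40
}}

```text
t: 4.9
tool_pos: [0.5182, -0.2073, 0.0544]
orientation: [3.137, -0.106, 0.005]
force: [0.0, -0.2, 0.2]
opening: 0.051
```

```bash
python3 -c "
from h import *
show()"
```

```text
t 4.9 p [ 0.5182 -0.2073  0.0544] yaw -0.0675 tilt [ 0.0031 -0.0024] F [ 0.04 -0.2   0.19] M [ 0.02 -0.01  0.05] op 0.051
```

Call:
{"api": "send_rows", "payload": {
  "series": [
    {"wx":0,"wy":0,"wz":0,"dx":0,"dy":0,"dz":0,"fingers":255},
    {"wx":0,"wy":0,"wz":0,"dx":0,"dy":0,"dz":0,"fingers":255},
    {"wx":0,"wy":0,"wz":0,"dx":0,"dy":0,"dz":0,"fingers":255},
    {"wx":0,"wy":0,"wz":0,"dx":0,"dy":0,"dz":0,"fingers":255},
    {"wx":0,"wy":0,"wz":0,"dx":0,"dy":0,"dz":0,"fingers":255},
    {"wx":0,"wy":0,"wz":0,"dx":0,"dy":0,"dz":0,"fingers":255}
  ]
}}

```text
t: 5.4
tool_pos: [0.5185, -0.2072, 0.0549]
orientation: [3.137, -0.106, 0.006]
force: [0.9, 0.8, -0.1]
opening: 0.0237
```

```bash
python3 -c "
from h import *
show()"
```

```text
t 5.4 p [ 0.5185 -0.2072  0.0549] yaw -0.0674 tilt [ 0.0039 -0.0026] F [ 0.89  0.82 -0.13] M [ 0.04  0.01 -0.  ] op 0.0237
```

Call:
{"api": "send_rows", "payload": {
  "series": [
    {"wx":0,"wy":0,"wz":0,"dx":0,"dy":0,"dz":1.0,"fingers":255},
    {"wx":0,"wy":0,"wz":0,"dx":0,"dy":0,"dz":2.0,"fingers":255},
    {"wx":0,"wy":0,"wz":0,"dx":0,"dy":0,"dz":2.5,"fingers":255},
    {"wx":0,"wy":0,"wz":0,"dx":0,"dy":0,"dz":2.5,"fingers":255},
    {"wx":0,"wy":0,"wz":0,"dx":0.4,"dy":1.0,"dz":1.5,"fingers":255},
    {"wx":0,"wy":0,"wz":0,"dx":1.0,"dy":2.2,"dz":0,"fingers":255},
    {"wx":0,"wy":0,"wz":0,"dx":1.1,"dy":2.8,"dz":0,"fingers":255},
    {"wx":0,"wy":0,"wz":0,"dx":1.1,"dy":2.8,"dz":0,"fingers":255},
    {"wx":0,"wy":0,"wz":0,"dx":1.1,"dy":2.8,"dz":0,"fingers":255},
    {"wx":0,"wy":0,"wz":0,"dx":1.1,"dy":2.8,"dz":0,"fingers":255},
    {"wx":0,"wy":0,"wz":0,"dx":1.1,"dy":2.5,"dz":0,"fingers":255},
    {"wx":0,"wy":0,"wz":0,"dx":1.0,"dy":2.0,"dz":0,"fingers":255},
    {"wx":0,"wy":0,"wz":0,"dx":0.8,"dy":1.5,"dz":0,"fingers":255},
    {"wx":0,"wy":0,"wz":0,"dx":0.4,"dy":0.8,"dz":0,"fingers":255},
    {"wx":0,"wy":0,"wz":0,"dx":0,"dy":0,"dz":0,"fingers":255}
  ]
}}

```text
t: 6.65
tool_pos: [0.6043, 0.0161, 0.1551]
orientation: [-3.138, 0.113, 0.014]
force: [-0.7, -0.1, -3.8]
opening: 0.0237
```

```bash
python3 - <<'E'
from h import *
show(); st,a=snap("wrist","w6"); st,b=snap("scene","s6")
E
```

```text
t 6.65 p [0.6043 0.0161 0.1551] yaw -0.0719 tilt [-0.0087  0.0016] F [-0.67 -0.06 -3.78] M [0.03 0.   0.05] op 0.0237
```

View pics/w6.png

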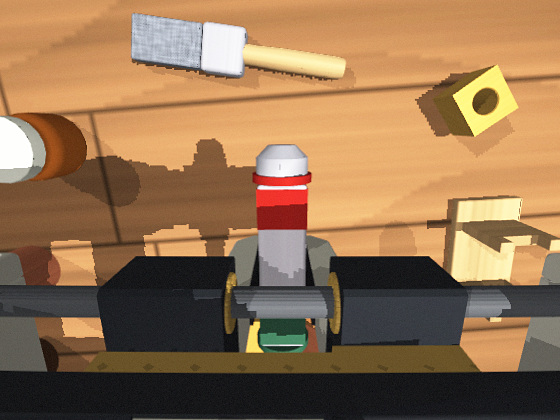

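View pics/s6.png

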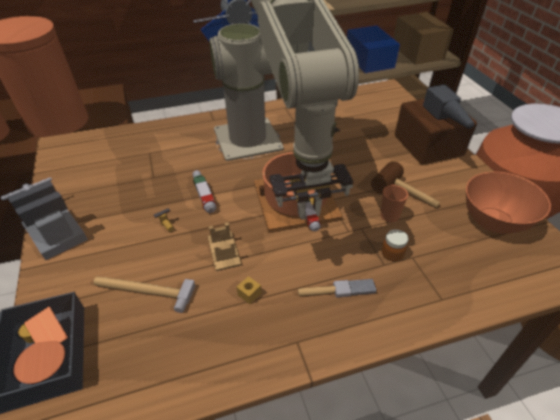

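Call:
{"api": "send_rows", "payload": {
  "series": [
    {"wx":-0.0016,"wy":-0.0087,"wz":0,"dx":-0.4,"dy":0.5,"dz":0,"fingers":255},
    {"wx":0,"wy":0,"wz":0,"dx":-0.6,"dy":0.7,"dz":0,"fingers":255},
    {"wx":0,"wy":0,"wz":0,"dx":-0.6,"dy":0.7,"dz":-0.5,"fingers":255},
    {"wx":0,"wy":0,"wz":0,"dx":-0.5,"dy":0.6,"dz":-1.0,"fingers":255},
    {"wx":0,"wy":0,"wz":0,"dx":-0.3,"dy":0.3,"dz":-1.0,"fingers":255},
    {"wx":0,"wy":0,"wz":0,"dx":0,"dy":0,"dz":-0.6,"fingers":255},
    {"wx":0,"wy":0,"wz":0,"dx":0,"dy":0,"dz":0,"fingers":255},
    {"wx":0,"wy":0,"wz":0,"dx":0,"dy":0,"dz":0,"fingers":255}
  ]
}}

```text
t: 7.42
tool_pos: [0.5738, 0.0397, 0.1213]
orientation: [3.137, -0.125, -0.002]
force: [0.5, 0.6, -3.4]
opening: 0.0239
```

```bash
python3 - <<'E'
from h import *
show()
E
```

```text
t 7.42 p [0.5738 0.0397 0.1213] yaw -0.0796 tilt [-0.0014 -0.0023] F [ 0.53  0.59 -3.38] M [ 0.02 -0.06  0.02] op 0.0239
```

Call:
{"api": "send_rows", "payload": {
  "series": [
    {"wx":0,"wy":0,"wz":0.006,"dx":0.4,"dy":0.4,"dz":-0.5,"fingers":255},
    {"wx":0,"wy":0,"wz":0,"dx":0.1,"dy":0.1,"dz":-0.5,"fingers":255},
    {"wx":0,"wy":0,"wz":0,"dx":0,"dy":0,"dz":-0.2,"fingers":255},
    {"wx":0,"wy":0,"wz":0,"dx":0,"dy":0,"dz":0,"fingers":255}
  ]
}}

```text
t: 7.75
tool_pos: [0.5803, 0.0445, 0.1088]
orientation: [3.137, -0.116, 0.0]
force: [0.1, 1.1, -3.6]
opening: 0.0238
```

```bash
python3 - <<'E'
from h import *
show()
E
```

```text
t 7.75 p [0.5803 0.0445 0.1088] yaw -0.0738 tilt [ 0.     -0.0025] F [ 0.08  1.09 -3.61] M [0.02 0.01 0.05] op 0.0238
```

Baseline Fz ≈ −3.5 N. Now descend in small steps towards contact (expected TCP z 0.091–0.099).

Call:
{"api": "send_rows", "payload": {
  "series": [
    {"wx":0,"wy":0,"wz":0,"dx":0,"dy":0,"dz":-0.3,"fingers":255},
    {"wx":0,"wy":0,"wz":0,"dx":0,"dy":0,"dz":-0.2,"fingers":255},
    {"wx":0,"wy":0,"wz":0,"dx":0,"dy":0,"dz":-0.1,"fingers":255}
  ]
}}

```text
t: 8.0
tool_pos: [0.581, 0.0444, 0.1026]
orientation: [3.137, -0.116, 0.001]
force: [-0.2, -0.1, -4.0]
opening: 0.0238
```

Call:
{"api": "send_rows", "payload": {
  "series": [
    {"wx":0,"wy":0,"wz":0,"dx":0,"dy":0,"dz":-0.1,"fingers":255},
    {"wx":0,"wy":0,"wz":0,"dx":0,"dy":0,"dz":-0.1,"fingers":255}
  ]
}}

```text
t: 8.17
tool_pos: [0.581, 0.0443, 0.1004]
orientation: [3.137, -0.116, 0.001]
force: [-0.4, 0.0, -3.7]
opening: 0.0237
```

Call:
{"api": "send_rows", "payload": {
  "series": [
    {"wx":0,"wy":0,"wz":0,"dx":0,"dy":0,"dz":-0.1,"fingers":255}
  ]
}}

```text
t: 8.25
tool_pos: [0.5811, 0.0442, 0.0994]
orientation: [3.137, -0.116, 0.002]
force: [-0.8, 0.2, -3.8]
opening: 0.0238
```

Call:
{"api": "send_rows", "payload": {
  "series": [
    {"wx":0,"wy":0,"wz":0,"dx":0,"dy":0,"dz":-0.1,"fingers":255}
  ]
}}

```text
t: 8.33
tool_pos: [0.5811, 0.0442, 0.0984]
orientation: [3.137, -0.116, 0.002]
force: [-0.1, 0.2, -3.3]
opening: 0.0234
```

Tracking is exact at this pace. Continue at 0.7 mm.

Call:
{"api": "send_rows", "payload": {
  "series": [
    {"wx":0,"wy":0,"wz":0,"dx":0,"dy":0,"dz":-0.07,"fingers":255}
  ]
}}

```text
t: 8.42
tool_pos: [0.5811, 0.0442, 0.0976]
orientation: [3.137, -0.116, 0.002]
force: [-0.8, 0.2, -4.2]
opening: 0.0236
```

Call:
{"api": "send_rows", "payload": {
  "series": [
    {"wx":0,"wy":0,"wz":0,"dx":0,"dy":0,"dz":-0.07,"fingers":255}
  ]
}}

```text
t: 8.5
tool_pos: [0.5812, 0.0442, 0.097]
orientation: [3.137, -0.116, 0.002]
force: [-0.8, 0.3, -0.4]
opening: 0.0234
```

Call:
{"api": "send_rows", "payload": {
  "series": [
    {"wx":0,"wy":0,"wz":0,"dx":0,"dy":0,"dz":-0.07,"fingers":255}
  ]
}}

```text
t: 8.58
tool_pos: [0.5813, 0.0442, 0.0967]
orientation: [3.137, -0.116, 0.002]
force: [-1.6, 0.3, 2.3]
opening: 0.0236
```

Call:
{"api": "send_rows", "payload": {
  "series": [
    {"wx":0,"wy":0,"wz":0,"dx":0,"dy":0,"dz":0.5,"fingers":255},
    {"wx":0,"wy":0,"wz":0,"dx":0,"dy":0,"dz":0.5,"fingers":255},
    {"wx":0,"wy":0,"wz":0,"dx":-0.04,"dy":-0.5,"dz":0.2,"fingers":255},
    {"wx":0,"wy":0,"wz":0,"dx":-0.07,"dy":-1.0,"dz":0,"fingers":255},
    {"wx":0,"wy":0,"wz":0,"dx":-0.07,"dy":-1.0,"dz":0,"fingers":255},
    {"wx":0,"wy":0,"wz":0,"dx":-0.07,"dy":-1.0,"dz":0,"fingers":255},
    {"wx":0,"wy":0,"wz":0,"dx":-0.05,"dy":-0.6,"dz":0,"fingers":255},
    {"wx":0,"wy":0,"wz":0,"dx":0,"dy":0,"dz":0,"fingers":255},
    {"wx":0,"wy":0,"wz":0,"dx":0,"dy":0,"dz":0,"fingers":255}
  ]
}}

```text
t: 9.33
tool_pos: [0.578, -0.0027, 0.1102]
orientation: [3.136, -0.118, 0.004]
force: [-0.2, -0.2, -3.8]
opening: 0.0236
```

```bash
python3 - <<'E'
from h import *
show()
E
```

```text
t 9.33 p [ 0.578  -0.0027  0.1102] yaw -0.0753 tilt [ 0.0023 -0.0035] F [-0.2  -0.24 -3.76] M [ 0.07 -0.01 -0.02] op 0.0236
```

Call:
{"api": "send_rows", "payload": {
  "series": [
    {"wx":0.0035,"wy":0.002,"wz":0.002,"dx":0,"dy":0,"dz":-0.7,"fingers":255},
    {"wx":0,"wy":0,"wz":0,"dx":0,"dy":0,"dz":-1.2,"fingers":255},
    {"wx":0,"wy":0,"wz":0,"dx":0,"dy":0,"dz":-1.2,"fingers":255},
    {"wx":0,"wy":0,"wz":0,"dx":0,"dy":0,"dz":-0.8,"fingers":255},
    {"wx":0,"wy":0,"wz":0,"dx":0,"dy":0,"dz":-0.2,"fingers":255},
    {"wx":0,"wy":0,"wz":0,"dx":0,"dy":0,"dz":0,"fingers":255},
    {"wx":0,"wy":0,"wz":0,"dx":0.02,"dy":0.3,"dz":0,"fingers":255},
    {"wx":0,"wy":0,"wz":0,"dx":0.02,"dy":0.3,"dz":0,"fingers":255},
    {"wx":0,"wy":0,"wz":0,"dx":0,"dy":0,"dz":0,"fingers":255}
  ]
}}

```text
t: 10.08
tool_pos: [0.5761, 0.0052, 0.0618]
orientation: [-3.138, 0.114, 0.008]
force: [0.1, -0.4, -3.1]
opening: 0.0241
```

```bash
python3 - <<'E'
from h import *
show()
E
```

```text
t 10.08 p [0.5761 0.0052 0.0618] yaw -0.0725 tilt [-0.0048  0.0017] F [ 0.14 -0.35 -3.12] M [ 0.03 -0.03  0.06] op 0.0241
```

Call:
{"api": "send_rows", "payload": {
  "series": [
    {"wx":0,"wy":0,"wz":0,"dx":0.01,"dy":0.15,"dz":0,"fingers":255},
    {"wx":0,"wy":0,"wz":0,"dx":0.01,"dy":0.1,"dz":0,"fingers":255},
    {"wx":0,"wy":0,"wz":0,"dx":0.01,"dy":0.1,"dz":0,"fingers":255}
  ]
}}

```text
t: 10.33
tool_pos: [0.5776, 0.0094, 0.0632]
orientation: [-3.138, 0.113, 0.004]
force: [-0.5, 0.9, -4.4]
opening: 0.0236
```

Call:
{"api": "send_rows", "payload": {
  "series": [
    {"wx":0,"wy":0,"wz":0,"dx":0.01,"dy":0.1,"dz":0,"fingers":255}
  ]
}}

```text
t: 10.42
tool_pos: [0.578, 0.0105, 0.0637]
orientation: [-3.138, 0.113, 0.003]
force: [-0.1, -0.1, -3.2]
opening: 0.0236
```

Call:
{"api": "send_rows", "payload": {
  "series": [
    {"wx":0,"wy":0,"wz":0,"dx":0.01,"dy":0.08,"dz":0,"fingers":255}
  ]
}}

```text
t: 10.5
tool_pos: [0.5783, 0.0114, 0.064]
orientation: [-3.138, 0.112, 0.002]
force: [-0.1, -0.6, -4.2]
opening: 0.0236
```

Call:
{"api": "send_rows", "payload": {
  "series": [
    {"wx":0,"wy":0,"wz":0,"dx":0.01,"dy":0.08,"dz":0,"fingers":255}
  ]
}}

```text
t: 10.58
tool_pos: [0.5786, 0.0123, 0.0642]
orientation: [-3.138, 0.113, 0.001]
force: [0.6, 0.3, -4.6]
opening: 0.0239
```

Call:
{"api": "send_rows", "payload": {
  "series": [
    {"wx":0,"wy":0,"wz":0,"dx":0,"dy":0.07,"dz":0,"fingers":255}
  ]
}}

```text
t: 10.67
tool_pos: [0.5787, 0.0131, 0.0643]
orientation: [-3.138, 0.112, 0.001]
force: [-0.3, -0.3, -3.8]
opening: 0.024
```

Call:
{"api": "send_rows", "payload": {
  "series": [
    {"wx":0,"wy":0,"wz":0,"dx":0,"dy":0.07,"dz":0,"fingers":255}
  ]
}}

```text
t: 10.75
tool_pos: [0.5788, 0.0138, 0.0644]
orientation: [-3.138, 0.113, 0.001]
force: [-0.4, -0.7, -4.4]
opening: 0.024
```

Call:
{"api": "send_rows", "payload": {
  "series": [
    {"wx":0,"wy":0,"wz":0,"dx":0,"dy":0.07,"dz":0,"fingers":255}
  ]
}}

```text
t: 10.83
tool_pos: [0.5788, 0.0145, 0.0645]
orientation: [-3.139, 0.113, 0.0]
force: [0.5, -1.7, -4.7]
opening: 0.0238
```

Call:
{"api": "send_rows", "payload": {
  "series": [
    {"wx":0,"wy":0,"wz":0,"dx":0,"dy":0.06,"dz":0,"fingers":255}
  ]
}}

```text
t: 10.92
tool_pos: [0.5789, 0.0146, 0.0645]
orientation: [-3.139, 0.112, 0.0]
force: [-0.3, -3.7, -3.6]
opening: 0.0238
```

Call:
{"api": "send_rows", "payload": {
  "series": [
    {"wx":0,"wy":0,"wz":0,"dx":0,"dy":0.06,"dz":0,"fingers":255}
  ]
}}

```text
t: 11.0
tool_pos: [0.5789, 0.0147, 0.0645]
orientation: [3.139, -0.112, -0.0]
force: [0.4, -3.7, -3.5]
opening: 0.0239
```

```bash
python3 - <<'E'
from h import *
show()
E
```

```text
t 11.0 p [0.5789 0.0147 0.0645] yaw -0.0715 tilt [-0.0001 -0.0007] F [ 0.44 -3.68 -3.51] M [-0.58  0.    0.31] op 0.0239
```

Call:
{"api": "send_rows", "payload": {
  "series": [
    {"wx":0,"wy":0,"wz":0,"dx":0.1,"dy":-0.4,"dz":0,"fingers":255},
    {"wx":0,"wy":0,"wz":0,"dx":0.6,"dy":-0.1,"dz":0,"fingers":255},
    {"wx":0,"wy":0,"wz":0,"dx":1.0,"dy":-0.07,"dz":0,"fingers":255},
    {"wx":0,"wy":0,"wz":0,"dx":1.0,"dy":0,"dz":0,"fingers":255},
    {"wx":0,"wy":0,"wz":0,"dx":0.4,"dy":0.6,"dz":0,"fingers":255},
    {"wx":0,"wy":0,"wz":0,"dx":0,"dy":1.0,"dz":0,"fingers":255},
    {"wx":0,"wy":0,"wz":0,"dx":0,"dy":1.0,"dz":0,"fingers":255},
    {"wx":0,"wy":0,"wz":0,"dx":0,"dy":0.6,"dz":0,"fingers":255},
    {"wx":0,"wy":0,"wz":0,"dx":0,"dy":0,"dz":0,"fingers":255},
    {"wx":0,"wy":0,"wz":0,"dx":0,"dy":0,"dz":0,"fingers":255}
  ]
}}

```text
t: 11.83
tool_pos: [0.611, 0.0457, 0.0636]
orientation: [-3.137, 0.113, 0.003]
force: [0.2, 0.2, -2.7]
opening: 0.024
```

```bash
python3 - <<'E'
from h import *
st=show(); u=np.array([.9973,-.073]); e=np.array([.073,.9973]); T=np.array([.6111,.0441])
d=st["tool_pos"][:2]-T; print("along u",d@u,"e",d@e,"z",st["tool_pos"][2]-.0652)
E
```

```text
t 11.83 p [0.611  0.0457 0.0636] yaw -0.0721 tilt [-0.0018  0.0025] F [ 0.19  0.18 -2.69] M [ 0.04 -0.03 -0.  ] op 0.024
along u -0.0002100194179587028 e 0.001569717565020929 z -0.0016016983392124345
```

Call:
{"api": "send_rows", "payload": {
  "series": [
    {"wx":-0.0025,"wy":-0.0018,"wz":0,"dx":0,"dy":-0.1,"dz":0.1,"fingers":255},
    {"wx":0,"wy":0,"wz":0,"dx":-0.3,"dy":-0.03,"dz":0.06,"fingers":255},
    {"wx":0,"wy":0,"wz":0,"dx":-0.4,"dy":0.03,"dz":0,"fingers":255},
    {"wx":0,"wy":0,"wz":0,"dx":-0.2,"dy":0.02,"dz":0,"fingers":255},
    {"wx":0,"wy":0,"wz":0,"dx":0,"dy":0,"dz":0,"fingers":255}
  ]
}}

```text
t: 12.25
tool_pos: [0.6001, 0.0448, 0.0654]
orientation: [3.139, -0.112, -0.001]
force: [-0.9, -0.6, -2.4]
opening: 0.0235
```

```bash
cat > d.py <<'E'
from h import *
st=show(); u=np.array([.9973,-.073]); e=np.array([.073,.9973]); T=np.array([.6111,.0441])
d=st["tool_pos"][:2]-T; print("tip depth mm",round(-15-1000*(d@u),2),"e",round(1000*d@e,2),"z",round(1000*(st["tool_pos"][2]-.0652),2),"Fu",round(st["force"][:2]@u,2),"Fe",round(st["force"][:2]@e,2))
E
python3 d.py
```

```text
t 12.25 p [0.6001 0.0448 0.0654] yaw -0.0713 tilt [-0.0005 -0.0007] F [-0.88 -0.57 -2.43] M [ 0.01  0.02 -0.03] op 0.0235
tip depth mm -4.0 e -0.14 z 0.16 Fu -0.84 Fe -0.63
```

Aligned within 0.2 mm of the felt axis, nose ~4 mm short of the mouth. Easing in.

Call:
{"api": "send_rows", "payload": {
  "series": [
    {"wx":0,"wy":0,"wz":0,"dx":-0.15,"dy":0.01,"dz":0,"fingers":255},
    {"wx":0,"wy":0,"wz":0,"dx":-0.15,"dy":0.01,"dz":0,"fingers":255}
  ]
}}

```text
t: 12.42
tool_pos: [0.5969, 0.0445, 0.0656]
orientation: [3.139, -0.113, -0.0]
force: [-0.4, -0.3, -3.7]
opening: 0.0235
```

Call:
{"api": "send_rows", "payload": {
  "series": [
    {"wx":0,"wy":0,"wz":0,"dx":-0.15,"dy":0.01,"dz":0,"fingers":255}
  ]
}}

```text
t: 12.5
tool_pos: [0.5953, 0.0444, 0.0656]
orientation: [3.139, -0.114, 0.0]
force: [0.2, -0.2, -3.0]
opening: 0.0239
```

Call:
{"api": "send_rows", "payload": {
  "series": [
    {"wx":0,"wy":0,"wz":0,"dx":-0.15,"dy":0.01,"dz":0,"fingers":255}
  ]
}}

```text
t: 12.58
tool_pos: [0.5936, 0.0444, 0.0656]
orientation: [3.139, -0.114, 0.0]
force: [-0.1, 0.1, -3.5]
opening: 0.0237
```

```bash
python3 d.py
```

```text
t 12.58 p [0.5936 0.0444 0.0656] yaw -0.0725 tilt [ 0.0001 -0.0008] F [-0.07  0.12 -3.46] M [ 0.08 -0.06 -0.01] op 0.0237
tip depth mm 2.43 e -0.94 z 0.43 Fu -0.08 Fe 0.11
```

Call:
{"api": "send_rows", "payload": {
  "series": [
    {"wx":0,"wy":0,"wz":0,"dx":-0.12,"dy":0.07,"dz":-0.03,"fingers":255}
  ]
}}

```text
t: 12.67
tool_pos: [0.5923, 0.045, 0.0654]
orientation: [3.139, -0.114, 0.0]
force: [0.0, 0.3, -3.9]
opening: 0.0236
```

Call:
{"api": "send_rows", "payload": {
  "series": [
    {"wx":0,"wy":0,"wz":0,"dx":-0.12,"dy":0.05,"dz":0,"fingers":255}
  ]
}}

```text
t: 12.75
tool_pos: [0.591, 0.0455, 0.0653]
orientation: [3.139, -0.114, 0.0]
force: [-0.3, -1.1, -3.6]
opening: 0.0238
```

Call:
{"api": "send_rows", "payload": {
  "series": [
    {"wx":0,"wy":0,"wz":0,"dx":-0.12,"dy":0.02,"dz":0,"fingers":255}
  ]
}}

```text
t: 12.83
tool_pos: [0.5896, 0.0458, 0.0653]
orientation: [3.139, -0.114, 0.0]
force: [-0.5, 0.3, -3.7]
opening: 0.024
```

```bash
python3 d.py
```

```text
t 12.83 p [0.5896 0.0458 0.0653] yaw -0.0727 tilt [ 0.     -0.0008] F [-0.45  0.34 -3.73] M [ 0.06 -0.04  0.1 ] op 0.024
tip depth mm 6.54 e 0.16 z 0.08 Fu -0.48 Fe 0.31
```

Call:
{"api": "send_rows", "payload": {
  "series": [
    {"wx":0,"wy":0,"wz":0,"dx":-0.2,"dy":0.013,"dz":0,"fingers":255},
    {"wx":0,"wy":0,"wz":0,"dx":-0.2,"dy":0.015,"dz":0,"fingers":255},
    {"wx":0,"wy":0,"wz":0,"dx":-0.2,"dy":0.015,"dz":0,"fingers":255}
  ]
}}

```text
t: 13.08
tool_pos: [0.5832, 0.0464, 0.0653]
orientation: [3.139, -0.114, 0.0]
force: [-0.6, 0.4, -4.1]
opening: 0.0236
```

```bash
python3 d.py
```

```text
t 13.08 p [0.5832 0.0464 0.0653] yaw -0.0726 tilt [ 0.0001 -0.0008] F [-0.58  0.43 -4.08] M [-0.02 -0.01  0.02] op 0.0236
tip depth mm 12.97 e 0.28 z 0.08 Fu -0.61 Fe 0.39
```

Call:
{"api": "send_rows", "payload": {
  "series": [
    {"wx":0,"wy":0,"wz":0,"dx":-0.2,"dy":0.01,"dz":0,"fingers":255},
    {"wx":0,"wy":0,"wz":0,"dx":-0.2,"dy":0.012,"dz":0,"fingers":255},
    {"wx":0,"wy":0,"wz":0,"dx":-0.2,"dy":0.012,"dz":0,"fingers":255},
    {"wx":0,"wy":0,"wz":0,"dx":-0.15,"dy":0.012,"dz":0,"fingers":255}
  ]
}}

```text
t: 13.42
tool_pos: [0.5747, 0.047, 0.0653]
orientation: [3.139, -0.114, -0.0]
force: [0.5, -0.4, -3.3]
opening: 0.0236
```

```bash
python3 d.py
```

```text
t 13.42 p [0.5747 0.047  0.0653] yaw -0.0725 tilt [-0.     -0.0008] F [ 0.54 -0.39 -3.28] M [ 0.04 -0.02  0.03] op 0.0236
tip depth mm 21.55 e 0.22 z 0.07 Fu 0.57 Fe -0.35
```

Call:
{"api": "send_rows", "payload": {
  "series": [
    {"wx":0,"wy":0,"wz":0,"dx":-0.15,"dy":0.01,"dz":0,"fingers":255}
  ]
}}

```text
t: 13.5
tool_pos: [0.573, 0.0471, 0.0653]
orientation: [3.139, -0.114, 0.0]
force: [-0.2, 0.2, -5.3]
opening: 0.0237
```

Call:
{"api": "send_rows", "payload": {
  "series": [
    {"wx":0,"wy":0,"wz":0,"dx":-0.12,"dy":0.008,"dz":0,"fingers":255}
  ]
}}

```text
t: 13.58
tool_pos: [0.5716, 0.0472, 0.0653]
orientation: [3.139, -0.114, 0.0]
force: [-0.6, 1.1, -2.9]
opening: 0.0237
```

Call:
{"api": "send_rows", "payload": {
  "series": [
    {"wx":0,"wy":0,"wz":0,"dx":-0.1,"dy":0.006,"dz":0,"fingers":255}
  ]
}}

```text
t: 13.67
tool_pos: [0.5704, 0.0473, 0.0653]
orientation: [3.139, -0.114, 0.0]
force: [0.0, -0.3, -3.2]
opening: 0.0233
```

Call:
{"api": "send_rows", "payload": {
  "series": [
    {"wx":0,"wy":0,"wz":0,"dx":-0.08,"dy":0.006,"dz":0,"fingers":255}
  ]
}}

```text
t: 13.75
tool_pos: [0.5695, 0.0473, 0.0653]
orientation: [3.139, -0.114, 0.0]
force: [0.0, 0.2, -3.7]
opening: 0.0238
```

```bash
python3 d.py
```

```text
t 13.75 p [0.5695 0.0473 0.0653] yaw -0.0725 tilt [ 0.0001 -0.0008] F [ 0.02  0.21 -3.71] M [ 0.06 -0.02  0.  ] op 0.0238
tip depth mm 26.7 e 0.16 z 0.14 Fu 0.0 Fe 0.21
```

Collar not felt yet; continue in 0.8 mm steps.

Call:
{"api": "send_rows", "payload": {
  "series": [
    {"wx":0,"wy":0,"wz":0,"dx":-0.08,"dy":0.006,"dz":0,"fingers":255}
  ]
}}

```text
t: 13.83
tool_pos: [0.5688, 0.0474, 0.0654]
orientation: [3.139, -0.114, 0.001]
force: [1.9, -1.4, -4.5]
opening: 0.0238
```

Call:
{"api": "send_rows", "payload": {
  "series": [
    {"wx":0,"wy":0,"wz":0,"dx":-0.08,"dy":0.006,"dz":0,"fingers":255}
  ]
}}

```text
t: 13.92
tool_pos: [0.5685, 0.0474, 0.0656]
orientation: [3.139, -0.114, 0.003]
force: [4.3, 0.0, -5.9]
opening: 0.0236
```

Call:
{"api": "send_rows", "payload": {
  "series": [
    {"wx":0,"wy":0,"wz":0,"dx":-0.08,"dy":0.006,"dz":0,"fingers":255}
  ]
}}

```text
t: 14.0
tool_pos: [0.5685, 0.0473, 0.0659]
orientation: [3.139, -0.114, 0.006]
force: [4.5, -0.9, -5.9]
opening: 0.024
```

Call:
{"api": "send_rows", "payload": {
  "series": [
    {"wx":0,"wy":0,"wz":0,"dx":-0.06,"dy":0.006,"dz":0,"fingers":255}
  ]
}}

```text
t: 14.08
tool_pos: [0.5686, 0.0473, 0.0661]
orientation: [3.139, -0.114, 0.008]
force: [4.8, -0.2, -5.3]
opening: 0.0237
```

```bash
python3 d.py
```

```text
t 14.08 p [0.5686 0.0473 0.0661] yaw -0.0728 tilt [ 0.0052 -0.001 ] F [ 4.82 -0.19 -5.35] M [ 0.02 -0.76 -0.05] op 0.0237
tip depth mm 27.66 e 0.13 z 0.94 Fu 4.82 Fe 0.16
```

Call:
{"api": "send_rows", "payload": {
  "series": [
    {"wx":0,"wy":0,"wz":0,"dx":-0.06,"dy":0.004,"dz":-0.03,"fingers":255},
    {"wx":0,"wy":0,"wz":0,"dx":-0.06,"dy":0.004,"dz":-0.03,"fingers":255}
  ]
}}

```text
t: 14.25
tool_pos: [0.5685, 0.0473, 0.0663]
orientation: [3.139, -0.115, 0.013]
force: [3.9, -0.3, -3.9]
opening: 0.0236
```

```bash
python3 d.py; python3 - <<'E'
from h import *
st,a=snap("wrist","w7"); st,b=snap("scene","s7"); 
cv2.imwrite("pics/c7.png",np.hstack([cv2.resize(a[140:360,200:360],(400,550)),cv2.resize(b[160:270,260:340],(400,550),interpolation=cv2.INTER_CUBIC)]))
E
```

```text
t 14.25 p [0.5685 0.0473 0.0663] yaw -0.0729 tilt [ 0.008 -0.001] F [ 3.94 -0.34 -3.91] M [-0.03 -0.86  0.02] op 0.0236
tip depth mm 27.68 e 0.12 z 1.08 Fu 3.96 Fe -0.05
```

View pics/c7.png

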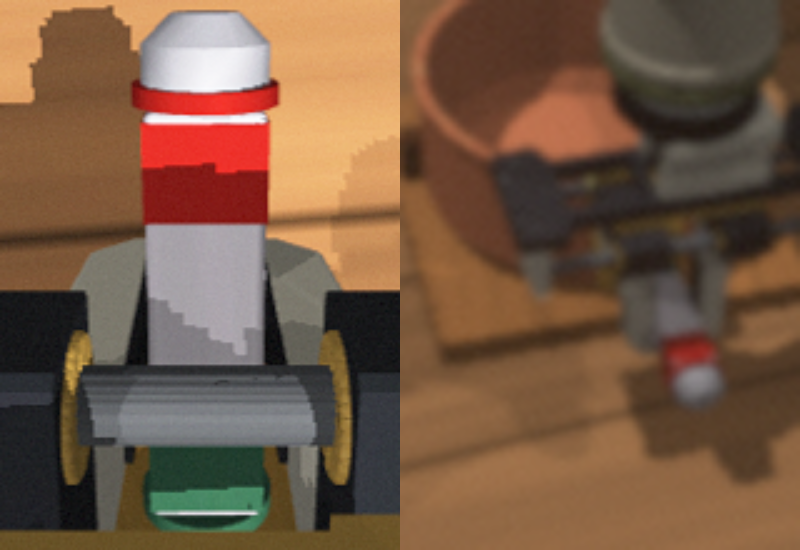

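Call:
{"api": "send_rows", "payload": {
  "series": [
    {"wx":0,"wy":0.004,"wz":0,"dx":0.2,"dy":-0.015,"dz":-0.05,"fingers":255},
    {"wx":0,"wy":0.004,"wz":0,"dx":0.4,"dy":-0.03,"dz":-0.03,"fingers":255},
    {"wx":0,"wy":0,"wz":0,"dx":0.4,"dy":-0.03,"dz":0,"fingers":255},
    {"wx":0,"wy":0,"wz":0,"dx":0.4,"dy":-0.03,"dz":0,"fingers":255}
  ]
}}

```text
t: 14.68
tool_pos: [0.5803, 0.0465, 0.0643]
orientation: [3.138, -0.114, -0.011]
force: [0.2, -0.2, -3.2]
opening: 0.0236
```

```bash
python3 d.py
```

```text
t 14.68 p [0.5803 0.0465 0.0643] yaw -0.0725 tilt [-0.0073 -0.0008] F [ 0.18 -0.17 -3.18] M [ 0.   -0.07 -0.03] op 0.0236
tip depth mm 15.85 e 0.17 z -0.92 Fu 0.19 Fe -0.16
```

Call:
{"api": "send_rows", "payload": {
  "series": [
    {"wx":0,"wy":-0.004,"wz":0,"dx":0.5,"dy":-0.035,"dz":0.04,"fingers":255},
    {"wx":0,"wy":0,"wz":0,"dx":0.8,"dy":-0.06,"dz":0,"fingers":255},
    {"wx":0,"wy":0,"wz":0,"dx":1.2,"dy":-0.08,"dz":0,"fingers":255},
    {"wx":0,"wy":0,"wz":0,"dx":1.2,"dy":-0.08,"dz":0,"fingers":255},
    {"wx":0,"wy":0,"wz":0,"dx":1.2,"dy":-0.08,"dz":0.5,"fingers":255},
    {"wx":0,"wy":0,"wz":0,"dx":0.6,"dy":-0.04,"dz":1.0,"fingers":255},
    {"wx":0,"wy":0,"wz":0,"dx":0.2,"dy":0,"dz":0.5,"fingers":255},
    {"wx":0,"wy":0,"wz":0,"dx":0,"dy":0,"dz":0,"fingers":255},
    {"wx":0,"wy":0,"wz":0,"dx":0,"dy":0,"dz":0,"fingers":255}
  ]
}}

```text
t: 15.43
tool_pos: [0.642, 0.0422, 0.0823]
orientation: [3.139, -0.114, -0.013]
force: [-0.8, 0.7, -2.6]
opening: 0.0235
```

```bash
python3 d.py; python3 -c "
from plant import robot; print(robot.read_state()['q'])"
```

```text
t 15.43 p [0.642  0.0422 0.0823] yaw -0.0726 tilt [-0.008  -0.0007] F [-0.75  0.67 -2.63] M [0.01 0.   0.01] op 0.0235
tip depth mm -45.98 e 0.38 z 17.05 Fu -0.8 Fe 0.62
[-1.35408018e-02  3.50480339e-01  1.48662140e+00 -8.07758270e-04
  1.31248006e+00  1.63007838e+00]
```

Call:
{"api": "send_rows", "payload": {
  "series": [
    {"wx":0,"wy":0,"wz":0.05,"dx":0,"dy":0,"dz":0,"fingers":255},
    {"wx":0,"wy":0,"wz":0.1,"dx":0,"dy":0,"dz":0,"fingers":255},
    {"wx":0,"wy":0,"wz":0.12,"dx":0,"dy":0,"dz":0,"fingers":255},
    {"wx":0,"wy":0,"wz":0.12,"dx":0,"dy":0,"dz":0,"fingers":255},
    {"wx":0,"wy":0,"wz":0.12,"dx":0,"dy":0,"dz":0,"fingers":255},
    {"wx":0,"wy":0,"wz":0.12,"dx":0,"dy":0,"dz":0,"fingers":255},
    {"wx":0,"wy":0,"wz":0.12,"dx":0,"dy":0,"dz":0,"fingers":255},
    {"wx":0,"wy":0,"wz":0.12,"dx":0,"dy":0,"dz":0,"fingers":255},
    {"wx":0,"wy":0,"wz":0.12,"dx":0,"dy":0,"dz":0,"fingers":255},
    {"wx":0,"wy":0,"wz":0.12,"dx":0,"dy":0,"dz":0,"fingers":255},
    {"wx":0,"wy":0,"wz":0.12,"dx":0,"dy":0,"dz":0,"fingers":255},
    {"wx":0,"wy":0,"wz":0.12,"dx":0,"dy":0,"dz":0,"fingers":255},
    {"wx":0,"wy":0,"wz":0.12,"dx":0,"dy":0,"dz":0,"fingers":255},
    {"wx":0,"wy":0,"wz":0.12,"dx":0,"dy":0,"dz":0,"fingers":255},
    {"wx":0,"wy":0,"wz":0.12,"dx":0,"dy":0,"dz":0,"fingers":255},
    {"wx":0,"wy":0,"wz":0.12,"dx":0,"dy":0,"dz":0,"fingers":255},
    {"wx":0,"wy":0,"wz":0.12,"dx":0,"dy":0,"dz":0,"fingers":255},
    {"wx":0,"wy":0,"wz":0.12,"dx":0,"dy":0,"dz":0,"fingers":255},
    {"wx":0,"wy":0,"wz":0.08,"dx":0,"dy":0,"dz":0,"fingers":255},
    {"wx":0,"wy":0,"wz":0,"dx":0,"dy":0,"dz":0,"fingers":255}
  ]
}}

```text
t: 17.1
tool_pos: [0.6275, 0.0437, 0.0694]
orientation: [1.465, 2.774, -0.029]
force: [-0.8, -0.0, -2.1]
opening: 0.0236
```

```bash
python3 d.py; python3 -c "
from plant import robot; print(robot.read_state()['q'])"
```

```text
t 17.1 p [0.6275 0.0437 0.0694] yaw 2.1698 tilt [-0.0045 -0.0183] F [-0.75 -0.05 -2.15] M [ 0.03 -0.12 -0.  ] op 0.0236
tip depth mm -31.42 e 0.8 z 4.18 Fu -0.75 Fe -0.1
[-9.18298364e-04  3.25692584e-01  1.54244148e+00 -1.91673820e-02
  1.27794785e+00 -5.94227731e-01]
```

Call:
{"api": "send_rows", "payload": {
  "series": [
    {"wx":0.009,"wy":-0.002,"wz":0.08,"dx":0.1,"dy":0,"dz":0.05,"fingers":255},
    {"wx":0.009,"wy":-0.002,"wz":0.12,"dx":0.15,"dy":0,"dz":0.06,"fingers":255},
    {"wx":0,"wy":0,"wz":0.12,"dx":0.15,"dy":0,"dz":0.06,"fingers":255},
    {"wx":0,"wy":0,"wz":0.12,"dx":0.15,"dy":0,"dz":0.06,"fingers":255},
    {"wx":0,"wy":0,"wz":0.12,"dx":0.15,"dy":0,"dz":0.06,"fingers":255},
    {"wx":0,"wy":0,"wz":0.12,"dx":0.15,"dy":0,"dz":0.05,"fingers":255},
    {"wx":0,"wy":0,"wz":0.1,"dx":0.1,"dy":0,"dz":0.05,"fingers":255},
    {"wx":0,"wy":0,"wz":0.05,"dx":0,"dy":0,"dz":0,"fingers":255},
    {"wx":0,"wy":0,"wz":0,"dx":0,"dy":0,"dz":0,"fingers":255},
    {"wx":0,"wy":0,"wz":0,"dx":0,"dy":0,"dz":0,"fingers":255}
  ]
}}

```text
t: 17.93
tool_pos: [0.6318, 0.0443, 0.0687]
orientation: [-0.208, -3.128, 0.003]
force: [-0.8, -0.5, -3.3]
opening: 0.0235
```

```bash
python3 d.py; python3 -c "
from h import *
snap('wrist','w8')"
```

```text
t 17.93 p [0.6318 0.0443 0.0687] yaw 3.0087 tilt [-0.0065 -0.0012] F [-0.84 -0.46 -3.28] M [ 0.07 -0.12 -0.04] op 0.0235
tip depth mm -35.59 e 1.67 z 3.54 Fu -0.81 Fe -0.52
```

View pics/w8.png

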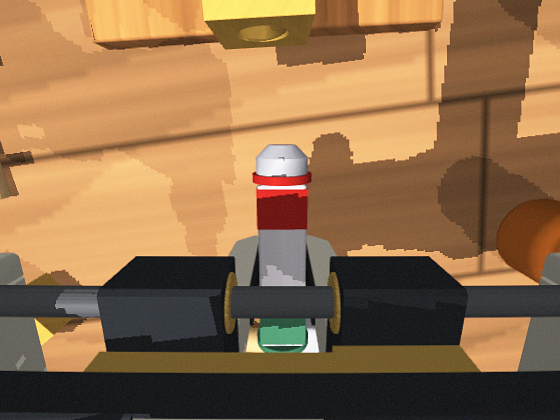

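Call:
{"api": "send_rows", "payload": {
  "series": [
    {"wx":0.001,"wy":-0.006,"wz":0.03,"dx":0,"dy":-0.1,"dz":0,"fingers":255},
    {"wx":0,"wy":0,"wz":0.025,"dx":-0.3,"dy":-0.05,"dz":-0.1,"fingers":255},
    {"wx":0,"wy":0,"wz":0,"dx":-0.8,"dy":0.06,"dz":-0.1,"fingers":255},
    {"wx":0,"wy":0,"wz":0,"dx":-0.8,"dy":0.06,"dz":-0.05,"fingers":255},
    {"wx":0,"wy":0,"wz":0,"dx":-0.6,"dy":0.04,"dz":0,"fingers":255},
    {"wx":0,"wy":0,"wz":0,"dx":-0.2,"dy":0.01,"dz":0,"fingers":255},
    {"wx":0,"wy":0,"wz":0,"dx":0,"dy":0,"dz":0,"fingers":255},
    {"wx":0,"wy":0,"wz":0,"dx":0,"dy":0,"dz":0,"fingers":255}
  ]
}}

```text
t: 18.65
tool_pos: [0.6012, 0.0446, 0.0653]
orientation: [-0.138, -3.136, 0.001]
force: [0.3, -0.1, -4.4]
opening: 0.0238
```

```bash
python3 d.py; python3 -c "
from h import *
snap('wrist','w9')"
```

```text
t 18.65 p [0.6012 0.0446 0.0653] yaw 3.0539 tilt [-0.0022 -0.0003] F [ 0.28 -0.13 -4.43] M [ 0.08 -0.16  0.03] op 0.0238
tip depth mm -5.1 e -0.22 z 0.05 Fu 0.29 Fe -0.11
```

View pics/w9.png

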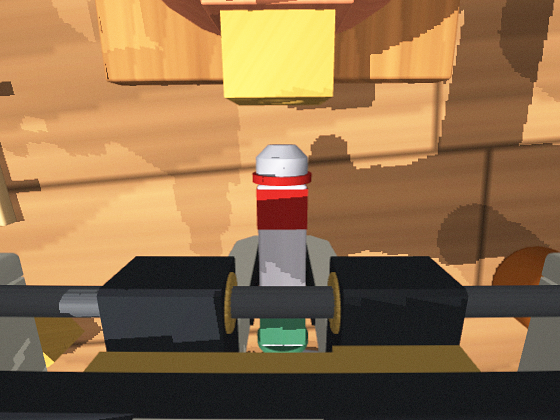

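Call:
{"api": "send_rows", "payload": {
  "series": [
    {"wx":0,"wy":-0.002,"wz":0.015,"dx":0,"dy":0.02,"dz":0,"fingers":255},
    {"wx":0,"wy":0,"wz":0,"dx":-0.3,"dy":0.03,"dz":0,"fingers":255},
    {"wx":0,"wy":0,"wz":0,"dx":-0.5,"dy":0.04,"dz":0,"fingers":255},
    {"wx":0,"wy":0,"wz":0,"dx":-0.3,"dy":0.02,"dz":0,"fingers":255},
    {"wx":0,"wy":0,"wz":0,"dx":-0.1,"dy":0.01,"dz":0,"fingers":255},
    {"wx":0,"wy":0,"wz":0,"dx":0,"dy":0,"dz":0,"fingers":255}
  ]
}}

```text
t: 19.2
tool_pos: [0.589, 0.0459, 0.0656]
orientation: [0.112, 3.139, -0.0]
force: [-0.2, -0.5, -4.2]
opening: 0.0235
```

```bash
python3 d.py
```

```text
t 19.2 p [0.589  0.0459 0.0656] yaw 3.0702 tilt [ 0.001  -0.0003] F [-0.23 -0.49 -4.18] M [ 0.05 -0.16  0.  ] op 0.0235
tip depth mm 7.13 e 0.17 z 0.41 Fu -0.19 Fe -0.51
```

Call:
{"api": "send_rows", "payload": {
  "series": [
    {"wx":0,"wy":0,"wz":0,"dx":-0.15,"dy":0.01,"dz":-0.03,"fingers":255},
    {"wx":0,"wy":0,"wz":0,"dx":-0.15,"dy":0.01,"dz":0,"fingers":255},
    {"wx":0,"wy":0,"wz":0,"dx":-0.15,"dy":0.01,"dz":0,"fingers":255}
  ]
}}

```text
t: 19.45
tool_pos: [0.5845, 0.0462, 0.0655]
orientation: [0.112, 3.138, -0.0]
force: [-0.4, 0.1, -3.9]
opening: 0.0236
```

Call:
{"api": "send_rows", "payload": {
  "series": [
    {"wx":0,"wy":0,"wz":0,"dx":-0.12,"dy":0.01,"dz":0,"fingers":255},
    {"wx":0,"wy":0,"wz":0,"dx":-0.1,"dy":0.008,"dz":0,"fingers":255}
  ]
}}

```text
t: 19.62
tool_pos: [0.5819, 0.0464, 0.0654]
orientation: [0.112, 3.138, -0.0]
force: [-0.9, 0.5, -3.9]
opening: 0.0236
```

Call:
{"api": "send_rows", "payload": {
  "series": [
    {"wx":0,"wy":0,"wz":0,"dx":-0.1,"dy":0.008,"dz":0,"fingers":255}
  ]
}}

```text
t: 19.7
tool_pos: [0.5808, 0.0465, 0.0654]
orientation: [0.112, 3.138, -0.0]
force: [0.0, -0.4, -3.8]
opening: 0.0238
```

```bash
python3 d.py
```

```text
t 19.7 p [0.5808 0.0465 0.0654] yaw 3.0701 tilt [ 0.0014 -0.0003] F [ 0.04 -0.36 -3.84] M [ 0.07 -0.14 -0.01] op 0.0238
tip depth mm 15.39 e 0.14 z 0.24 Fu 0.07 Fe -0.35
```

Call:
{"api": "send_rows", "payload": {
  "series": [
    {"wx":0,"wy":0,"wz":0,"dx":-0.1,"dy":0.006,"dz":-0.02,"fingers":255}
  ]
}}

```text
t: 19.78
tool_pos: [0.5798, 0.0465, 0.0653]
orientation: [0.112, 3.138, -0.0]
force: [0.9, 0.5, -3.4]
opening: 0.0236
```

Call:
{"api": "send_rows", "payload": {
  "series": [
    {"wx":0,"wy":0,"wz":0,"dx":-0.08,"dy":0.006,"dz":0,"fingers":255}
  ]
}}

```text
t: 19.87
tool_pos: [0.5788, 0.0466, 0.0653]
orientation: [0.112, 3.138, -0.0]
force: [0.0, -0.1, -3.3]
opening: 0.0238
```

Call:
{"api": "send_rows", "payload": {
  "series": [
    {"wx":0,"wy":0,"wz":0,"dx":-0.08,"dy":0.006,"dz":0,"fingers":255}
  ]
}}

```text
t: 19.95
tool_pos: [0.5779, 0.0467, 0.0653]
orientation: [0.112, 3.138, -0.0]
force: [0.0, -0.4, -3.5]
opening: 0.0236
```

Call:
{"api": "send_rows", "payload": {
  "series": [
    {"wx":0,"wy":0,"wz":0,"dx":-0.08,"dy":0.006,"dz":0,"fingers":255}
  ]
}}

```text
t: 20.03
tool_pos: [0.5772, 0.0467, 0.0653]
orientation: [0.112, 3.138, -0.0]
force: [1.8, -0.7, -2.9]
opening: 0.0241
```

Call:
{"api": "send_rows", "payload": {
  "series": [
    {"wx":0,"wy":0,"wz":0,"dx":-0.08,"dy":0.006,"dz":0,"fingers":255}
  ]
}}

```text
t: 20.12
tool_pos: [0.5768, 0.0467, 0.0656]
orientation: [0.112, 3.137, -0.001]
force: [2.6, -1.6, -3.0]
opening: 0.0236
```

```bash
python3 d.py
```

```text
t 20.12 p [0.5768 0.0467 0.0656] yaw 3.0701 tilt [ 0.0029 -0.0005] F [ 2.62 -1.6  -3.03] M [-0.09 -0.56  0.07] op 0.0236
tip depth mm 19.38 e 0.04 z 0.36 Fu 2.73 Fe -1.4
```

Call:
{"api": "send_rows", "payload": {
  "series": [
    {"wx":0,"wy":0,"wz":0,"dx":-0.1,"dy":0.006,"dz":-0.02,"fingers":255}
  ]
}}

```text
t: 20.2
tool_pos: [0.5765, 0.0465, 0.0658]
orientation: [0.112, 3.135, -0.001]
force: [2.4, -1.1, -3.2]
opening: 0.0242
```

Call:
{"api": "send_rows", "payload": {
  "series": [
    {"wx":0,"wy":0,"wz":0,"dx":-0.12,"dy":0.006,"dz":-0.02,"fingers":255}
  ]
}}

```text
t: 20.28
tool_pos: [0.5763, 0.0465, 0.0661]
orientation: [0.112, 3.133, -0.001]
force: [4.6, -0.2, -4.0]
opening: 0.0237
```

```bash
python3 d.py
```

```text
t 20.28 p [0.5763 0.0465 0.0661] yaw 3.0699 tilt [ 0.0069 -0.0009] F [ 4.59 -0.2  -4.  ] M [-0.04 -1.06  0.02] op 0.0237
tip depth mm 19.92 e -0.18 z 0.9 Fu 4.59 Fe 0.13
```

Call:
{"api": "send_rows", "payload": {
  "series": [
    {"wx":0,"wy":0.006,"wz":0,"dx":-0.14,"dy":0.008,"dz":-0.06,"fingers":255}
  ]
}}

```text
t: 20.37
tool_pos: [0.5759, 0.0465, 0.066]
orientation: [0.113, 3.136, -0.001]
force: [7.2, -0.3, -6.7]
opening: 0.0235
```

Call:
{"api": "send_rows", "payload": {
  "series": [
    {"wx":0,"wy":0.006,"wz":0,"dx":-0.16,"dy":0.01,"dz":-0.05,"fingers":255}
  ]
}}

```text
t: 20.45
tool_pos: [0.5757, 0.0464, 0.0661]
orientation: [0.113, 3.139, -0.002]
force: [8.5, -0.3, -7.6]
opening: 0.0237
```

```bash
python3 d.py
```

```text
t 20.45 p [0.5757 0.0464 0.0661] yaw 3.0697 tilt [ 0.0007 -0.0011] F [ 8.45 -0.25 -7.57] M [-0.13 -1.81  0.02] op 0.0237
tip depth mm 20.52 e -0.28 z 0.87 Fu 8.45 Fe 0.36
```

Call:
{"api": "send_rows", "payload": {
  "series": [
    {"wx":0,"wy":0.002,"wz":0,"dx":-0.14,"dy":0.01,"dz":-0.12,"fingers":255}
  ]
}}

```text
t: 20.53
tool_pos: [0.5759, 0.0464, 0.0657]
orientation: [0.113, 3.137, -0.002]
force: [6.4, -0.5, -1.5]
opening: 0.0233
```

Call:
{"api": "send_rows", "payload": {
  "series": [
    {"wx":0,"wy":0.003,"wz":0,"dx":-0.15,"dy":0.01,"dz":-0.12,"fingers":255}
  ]
}}

```text
t: 20.62
tool_pos: [0.5761, 0.0464, 0.0656]
orientation: [0.113, 3.137, -0.002]
force: [5.9, -1.5, -0.5]
opening: 0.024
```

```bash
python3 d.py
```

```text
t 20.62 p [0.5761 0.0464 0.0656] yaw 3.0694 tilt [ 0.0027 -0.0013] F [ 5.93 -1.5  -0.49] M [-0.11 -0.91 -0.03] op 0.024
tip depth mm 20.11 e -0.27 z 0.38 Fu 6.03 Fe -1.06
```

Call:
{"api": "send_rows", "payload": {
  "series": [
    {"wx":0,"wy":0.004,"wz":0,"dx":-0.17,"dy":0.012,"dz":-0.02,"fingers":255}
  ]
}}

```text
t: 20.7
tool_pos: [0.5758, 0.0464, 0.0662]
orientation: [0.114, 3.137, -0.002]
force: [6.4, -1.0, -8.6]
opening: 0.0242
```

Call:
{"api": "send_rows", "payload": {
  "series": [
    {"wx":0,"wy":0.004,"wz":0,"dx":-0.17,"dy":0.012,"dz":-0.06,"fingers":255}
  ]
}}

```text
t: 20.78
tool_pos: [0.5757, 0.0464, 0.0662]
orientation: [0.114, 3.138, -0.002]
force: [7.9, -1.2, -8.1]
opening: 0.0236
```

```bash
python3 d.py
```

```text
t 20.78 p [0.5757 0.0464 0.0662] yaw 3.0691 tilt [ 0.0013 -0.0015] F [ 7.94 -1.25 -8.09] M [-0.12 -1.82  0.  ] op 0.0236
tip depth mm 20.52 e -0.31 z 0.96 Fu 8.0 Fe -0.67
```

Call:
{"api": "send_rows", "payload": {
  "series": [
    {"wx":0,"wy":0.004,"wz":0,"dx":-0.19,"dy":0.014,"dz":-0.09,"fingers":255}
  ]
}}

```text
t: 20.87
tool_pos: [0.5755, 0.0464, 0.066]
orientation: [0.114, 3.138, -0.003]
force: [9.1, -0.5, -6.4]
opening: 0.0238
```

Call:
{"api": "send_rows", "payload": {
  "series": [
    {"wx":0,"wy":0.004,"wz":0,"dx":-0.19,"dy":0.014,"dz":-0.09,"fingers":255}
  ]
}}

```text
t: 20.95
tool_pos: [0.5756, 0.0464, 0.0659]
orientation: [0.114, 3.138, -0.003]
force: [8.5, -0.9, -5.9]
opening: 0.0238
```

```bash
python3 d.py
```

```text
t 20.95 p [0.5756 0.0464 0.0659] yaw 3.0687 tilt [ 0.0016 -0.0018] F [ 8.55 -0.87 -5.93] M [-0.12 -1.71 -0.04] op 0.0238
tip depth mm 20.58 e -0.32 z 0.7 Fu 8.59 Fe -0.24
```

Call:
{"api": "send_rows", "payload": {
  "series": [
    {"wx":0,"wy":0.004,"wz":0,"dx":-0.22,"dy":0.016,"dz":-0.11,"fingers":255}
  ]
}}

```text
t: 21.03
tool_pos: [0.5756, 0.0464, 0.0659]
orientation: [0.115, 3.137, -0.003]
force: [10.4, -0.9, -4.8]
opening: 0.0239
```

Call:
{"api": "send_rows", "payload": {
  "series": [
    {"wx":0,"wy":0.004,"wz":0,"dx":-0.22,"dy":0.016,"dz":-0.1,"fingers":255}
  ]
}}

```text
t: 21.12
tool_pos: [0.5756, 0.0463, 0.066]
orientation: [0.115, 3.136, -0.003]
force: [10.2, -0.9, -5.7]
opening: 0.0239
```

```bash
python3 d.py
```

```text
t 21.12 p [0.5756 0.0463 0.066 ] yaw 3.0684 tilt [ 0.0032 -0.0021] F [10.15 -0.91 -5.72] M [-0.09 -1.73 -0.04] op 0.0239
tip depth mm 20.57 e -0.35 z 0.8 Fu 10.19 Fe -0.17
```

Call:
{"api": "send_rows", "payload": {
  "series": [
    {"wx":0,"wy":0.005,"wz":0,"dx":-0.22,"dy":0.018,"dz":-0.11,"fingers":255},
    {"wx":0,"wy":0.005,"wz":0,"dx":-0.22,"dy":0.018,"dz":-0.11,"fingers":255},
    {"wx":0,"wy":0.005,"wz":0,"dx":-0.22,"dy":0.018,"dz":-0.11,"fingers":255}
  ]
}}

```text
t: 21.37
tool_pos: [0.5756, 0.0463, 0.066]
orientation: [0.116, 3.137, -0.004]
force: [9.2, -0.4, -5.6]
opening: 0.0238
```

```bash
python3 d.py;  python3 -c "
from h import *
st,a=snap('wrist','w10'); cv2.imwrite('pics/c10.png',cv2.resize(a[60:300,190:370],None,fx=2.4,fy=2.4,interpolation=cv2.INTER_CUBIC))"
```

```text
t 21.37 p [0.5756 0.0463 0.066 ] yaw 3.0678 tilt [ 0.0027 -0.0026] F [ 9.2  -0.35 -5.56] M [-0.1  -1.73  0.02] op 0.0238
tip depth mm 20.6 e -0.37 z 0.78 Fu 9.2 Fe 0.32
```

View pics/c10.png

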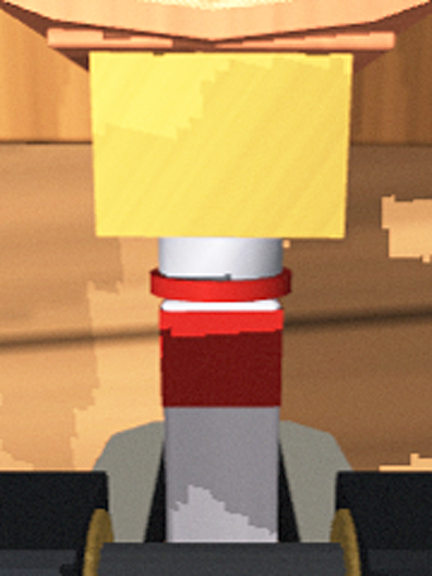

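```bash
python3 - <<'E'
from h import *
ci=robot.camera_info("wrist"); u=np.array([.9973,-.073,0])
def ld(f):
    v=np.load(f"pics/{f}.npy"); return dict(tool_pos=v[:3],orientation=v[3:])
a=cv2.imread("pics/w9.png").astype(int); print([tuple(a[y,282]) for y in range(140,150)])
for f,y in (("w9",144.5),("w8",144.5)):
    st=ld(f); p=toplane(ci,[[282,y]],st["tool_pos"][2]+.0221,st)[0]; print(f,"TCP->nose",(st["tool_pos"]-p)@u)
st=ld("w10"); b=cv2.imread("pics/w10.png").astype(int); print([tuple(b[y,282]) for y in range(154,166)])
for y in (159.2,): 
    p=toplane(ci,[[282,y]],.1023,st)[0]; print("TCP->face",(st["tool_pos"]-p)@u, p)
# collar front edges
print([tuple(b[y,282]) for y in range(170,180)])
E
```

```text
[(np.int64(117), np.int64(186), np.int64(240)), (np.int64(118), np.int64(185), np.int64(240)), (np.int64(122), np.int64(189), np.int64(242)), (np.int64(123), np.int64(196), np.int64(248)), (np.int64(111), np.int64(126), np.int64(160)), (np.int64(180), np.int64(171), np.int64(171)), (np.int64(217), np.int64(211), np.int64(211)), (np.int64(225), np.int64(218), np.int64(219)), (np.int64(218), np.int64(212), np.int64(211)), (np.int64(218), np.int64(210), np.int64(211))]
w9 TCP->nose 0.06366693702405732
w8 TCP->nose 0.06344216603579035
[(np.int64(102), np.int64(225), np.int64(249)), (np.int64(100), np.int64(224), np.int64(249)), (np.int64(103), np.int64(222), np.int64(249)), (np.int64(97), np.int64(222), np.int64(250)), (np.int64(141), np.int64(210), np.int64(238)), (np.int64(245), np.int64(237), np.int64(239)), (np.int64(251), np.int64(246), np.int64(246)), (np.int64(249), np.int64(246), np.int64(247)), (np.int64(247), np.int64(244), np.int64(243)), (np.int64(247), np.int64(243), np.int64(244)), (np.int64(245), np.int64(242), np.int64(242)), (np.int64(246), np.int64(242), np.int64(243))]
TCP->face 0.05835439929751505 [0.51739857 0.05101984 0.1023    ]
[(np.int64(241), np.int64(236), np.int64(236)), (np.int64(241), np.int64(237), np.int64(239)), (np.int64(241), np.int64(236), np.int64(236)), (np.int64(240), np.int64(236), np.int64(236)), (np.int64(246), np.int64(242), np.int64(242)), (np.int64(161), np.int64(149), np.int64(150)), (np.int64(99), np.int64(93), np.int64(101)), (np.int64(46), np.int64(48), np.int64(166)), (np.int64(33), np.int64(42), np.int64(229)), (np.int64(38), np.int64(45), np.int64(231))]
```

Call:
{"api": "send_rows", "payload": {
  "series": [
    {"wx":0.002,"wy":0.005,"wz":0,"dx":-0.22,"dy":0.08,"dz":-0.11,"fingers":255},
    {"wx":0.002,"wy":0.005,"wz":0,"dx":-0.22,"dy":0.08,"dz":-0.11,"fingers":255}
  ]
}}

```text
t: 21.58
tool_pos: [0.5756, 0.0467, 0.066]
orientation: [0.116, 3.137, -0.001]
force: [8.9, -5.2, -6.1]
opening: 0.0236
```

```bash
python3 d.py
```

```text
t 21.58 p [0.5756 0.0467 0.066 ] yaw 3.0678 tilt [ 0.0022 -0.0005] F [ 8.94 -5.15 -6.14] M [-0.74 -1.75  0.21] op 0.0236
tip depth mm 20.62 e -0.03 z 0.75 Fu 9.29 Fe -4.48
```

Call:
{"api": "send_rows", "payload": {
  "series": [
    {"wx":0.001,"wy":0.005,"wz":0,"dx":-0.22,"dy":-0.07,"dz":-0.11,"fingers":255},
    {"wx":0,"wy":0.005,"wz":0,"dx":-0.22,"dy":-0.07,"dz":-0.11,"fingers":255}
  ]
}}

```text
t: 21.75
tool_pos: [0.5756, 0.0458, 0.066]
orientation: [0.117, 3.138, 0.003]
force: [9.0, 5.3, -6.1]
opening: 0.0238
```

```bash
python3 d.py
```

```text
t 21.75 p [0.5756 0.0458 0.066 ] yaw 3.0671 tilt [0.0019 0.0019] F [ 8.97  5.28 -6.12] M [ 0.84 -1.79 -0.33] op 0.0238
tip depth mm 20.55 e -0.88 z 0.76 Fu 8.56 Fe 5.92
```

Both sides resist with no change in depth: the taper is seated all round. One more centred hold with a firmer push.

Call:
{"api": "send_rows", "payload": {
  "series": [
    {"wx":0,"wy":0.005,"wz":0,"dx":-0.25,"dy":0.055,"dz":-0.12,"fingers":255},
    {"wx":-0.001,"wy":0.005,"wz":0.001,"dx":-0.25,"dy":0.018,"dz":-0.12,"fingers":255},
    {"wx":0,"wy":0.005,"wz":0,"dx":-0.25,"dy":0.018,"dz":-0.12,"fingers":255},
    {"wx":0,"wy":0.005,"wz":0,"dx":-0.25,"dy":0.018,"dz":-0.12,"fingers":255},
    {"wx":0,"wy":0.005,"wz":0,"dx":-0.25,"dy":0.018,"dz":-0.12,"fingers":255},
    {"wx":0,"wy":0.005,"wz":0,"dx":-0.25,"dy":0.018,"dz":-0.12,"fingers":255}
  ]
}}

```text
t: 22.25
tool_pos: [0.5754, 0.0463, 0.0661]
orientation: [0.117, 3.135, 0.0]
force: [10.6, -0.6, -5.2]
opening: 0.0237
```

```bash
python3 d.py
```

```text
t 22.25 p [0.5754 0.0463 0.0661] yaw 3.0669 tilt [0.0044 0.0001] F [10.62 -0.58 -5.2 ] M [-0.1  -2.    0.01] op 0.0237
tip depth mm 20.73 e -0.43 z 0.9 Fu 10.63 Fe 0.2
```

Call:
{"api": "send_rows", "payload": {
  "series": [
    {"wx":0,"wy":0.002,"wz":0,"dx":0.3,"dy":-0.02,"dz":-0.05,"fingers":255},
    {"wx":0,"wy":0,"wz":0,"dx":0.6,"dy":-0.04,"dz":0,"fingers":255},
    {"wx":0,"wy":0,"wz":0,"dx":1.0,"dy":-0.07,"dz":0,"fingers":255},
    {"wx":0,"wy":0,"wz":0,"dx":1.0,"dy":-0.07,"dz":0,"fingers":255},
    {"wx":0,"wy":0,"wz":0,"dx":0.5,"dy":-0.05,"dz":0.5,"fingers":255},
    {"wx":0,"wy":0,"wz":0,"dx":0,"dy":-0.5,"dz":1.5,"fingers":255},
    {"wx":0,"wy":0,"wz":0,"dx":0,"dy":-1.0,"dz":2.0,"fingers":255},
    {"wx":0,"wy":0,"wz":0,"dx":0,"dy":-1.5,"dz":2.0,"fingers":255},
    {"wx":0,"wy":0,"wz":0,"dx":-0.3,"dy":-2.2,"dz":1.0,"fingers":255},
    {"wx":0,"wy":0,"wz":0,"dx":-1.0,"dy":-2.5,"dz":0,"fingers":255},
    {"wx":0,"wy":0,"wz":0,"dx":-1.2,"dy":-2.5,"dz":0,"fingers":255},
    {"wx":0,"wy":0,"wz":0,"dx":-1.3,"dy":-2.5,"dz":0,"fingers":255},
    {"wx":0,"wy":0,"wz":0,"dx":-1.3,"dy":-2.5,"dz":0,"fingers":255},
    {"wx":0,"wy":0,"wz":0,"dx":-1.3,"dy":-2.5,"dz":0,"fingers":255},
    {"wx":0,"wy":0,"wz":0,"dx":-1.0,"dy":-2.0,"dz":0,"fingers":255},
    {"wx":0,"wy":0,"wz":0,"dx":-0.6,"dy":-1.2,"dz":0,"fingers":255},
    {"wx":0,"wy":0,"wz":0,"dx":-0.2,"dy":-0.4,"dz":0,"fingers":255},
    {"wx":0,"wy":0,"wz":0,"dx":0,"dy":0,"dz":0,"fingers":255},
    {"wx":0,"wy":0,"wz":0,"dx":0,"dy":0,"dz":0,"fingers":255}
  ]
}}

```text
t: 23.83
tool_pos: [0.5195, -0.1751, 0.1392]
orientation: [-0.112, -3.125, -0.005]
force: [0.4, -0.1, -3.6]
opening: 0.0238
```

```bash
python3 -c "
from h import *
show(); snap('wrist','w11')"
```

```text
t 23.83 p [ 0.5195 -0.1751  0.1392] yaw 3.0701 tilt [-0.0144  0.0039] F [ 0.4  -0.08 -3.56] M [ 0.04 -0.16  0.04] op 0.0238
```

View pics/w11.png

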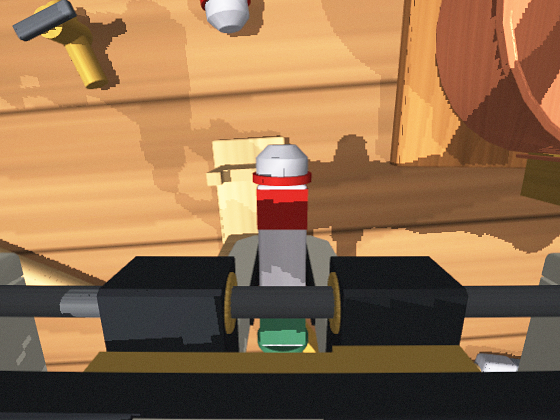

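Call:
{"api": "send_rows", "payload": {
  "series": [
    {"wx":-0.002,"wy":-0.007,"wz":0.007,"dx":-0.1,"dy":-0.6,"dz":0,"fingers":255},
    {"wx":-0.002,"wy":-0.007,"wz":0,"dx":-0.1,"dy":-1.0,"dz":0,"fingers":255},
    {"wx":0,"wy":0,"wz":0,"dx":-0.1,"dy":-0.9,"dz":0,"fingers":255},
    {"wx":0,"wy":0,"wz":0,"dx":0,"dy":-0.4,"dz":0,"fingers":255},
    {"wx":0,"wy":0,"wz":0,"dx":0,"dy":0,"dz":0,"fingers":255},
    {"wx":0,"wy":0,"wz":0,"dx":0,"dy":0,"dz":0,"fingers":255}
  ]
}}

```text
t: 24.38
tool_pos: [0.5179, -0.2037, 0.139]
orientation: [0.092, 3.139, 0.0]
force: [0.9, -0.3, -3.7]
opening: 0.0239
```

```bash
python3 -c "
from h import *
show()"
```

```text
t 24.38 p [ 0.5179 -0.2037  0.139 ] yaw 3.0833 tilt [0.0009 0.0001] F [ 0.93 -0.32 -3.67] M [ 0.06 -0.12 -0.05] op 0.0239
```

Now correct and descend to z ≈ 0.070, check, then the rest.

Call:
{"api": "send_rows", "payload": {
  "series": [
    {"wx":0,"wy":0,"wz":-0.005,"dx":-0.2,"dy":-0.2,"dz":-0.8,"fingers":255},
    {"wx":0,"wy":0,"wz":0,"dx":0,"dy":-0.1,"dz":-1.2,"fingers":255},
    {"wx":0,"wy":0,"wz":0,"dx":0,"dy":0,"dz":-1.2,"fingers":255},
    {"wx":0,"wy":0,"wz":0,"dx":0,"dy":0,"dz":-1.2,"fingers":255},
    {"wx":0,"wy":0,"wz":0,"dx":0,"dy":0,"dz":-1.0,"fingers":255},
    {"wx":0,"wy":0,"wz":0,"dx":0,"dy":0,"dz":-0.5,"fingers":255},
    {"wx":0,"wy":0,"wz":0,"dx":0,"dy":0,"dz":0,"fingers":255},
    {"wx":0,"wy":0,"wz":0,"dx":0,"dy":0,"dz":0,"fingers":255}
  ]
}}

```text
t: 25.05
tool_pos: [0.5135, -0.2051, 0.0704]
orientation: [-0.1, -3.136, -0.004]
force: [-0.6, 0.8, -3.3]
opening: 0.024
```

```bash
python3 -c "
from h import *
show(); st,a=snap('wrist','w12')"
```

```text
t 25.05 p [ 0.5135 -0.2051  0.0704] yaw 3.078 tilt [-0.0036  0.0029] F [-0.56  0.83 -3.27] M [ 0.04 -0.16  0.01] op 0.024
```

View pics/w12.png

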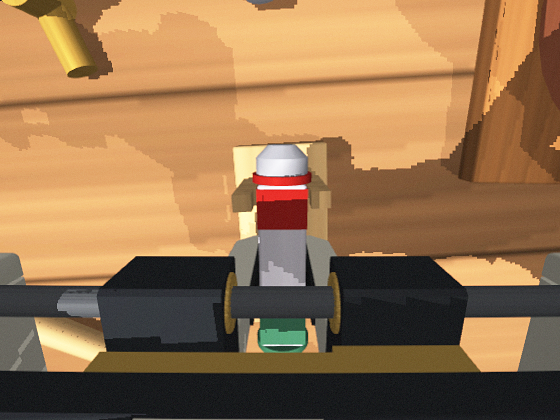

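Call:
{"api": "send_rows", "payload": {
  "series": [
    {"wx":-0.002,"wy":-0.003,"wz":0,"dx":0.15,"dy":-0.08,"dz":-0.3,"fingers":255},
    {"wx":0,"wy":0,"wz":0,"dx":0.05,"dy":-0.03,"dz":-0.4,"fingers":255},
    {"wx":0,"wy":0,"wz":0,"dx":0,"dy":0,"dz":-0.3,"fingers":255}
  ]
}}

```text
t: 25.35
tool_pos: [0.5174, -0.207, 0.0621]
orientation: [0.099, 3.137, -0.002]
force: [-0.6, -0.1, -3.3]
opening: 0.024
```

Call:
{"api": "send_rows", "payload": {
  "series": [
    {"wx":0,"wy":0,"wz":0,"dx":0,"dy":0,"dz":-0.15,"fingers":255},
    {"wx":0,"wy":0,"wz":0,"dx":0,"dy":0,"dz":-0.1,"fingers":255}
  ]
}}

```text
t: 25.52
tool_pos: [0.5178, -0.2072, 0.0595]
orientation: [0.099, 3.136, -0.002]
force: [-0.5, -0.9, -4.0]
opening: 0.0239
```

```bash
python3 -c "
from h import *
show()"
```

```text
t 25.52 p [ 0.5178 -0.2072  0.0595] yaw 3.0782 tilt [ 0.0041 -0.0015] F [-0.46 -0.95 -4.04] M [ 0.02 -0.12  0.  ] op 0.0239
```

Call:
{"api": "send_rows", "payload": {
  "series": [
    {"wx":0.001,"wy":0.004,"wz":0,"dx":-0.12,"dy":0,"dz":-0.1,"fingers":255},
    {"wx":0,"wy":0,"wz":0,"dx":-0.08,"dy":0,"dz":-0.1,"fingers":255}
  ]
}}

```text
t: 25.68
tool_pos: [0.5159, -0.2073, 0.0576]
orientation: [0.099, 3.14, -0.001]
force: [-0.2, -0.1, -4.1]
opening: 0.0241
```

Call:
{"api": "send_rows", "payload": {
  "series": [
    {"wx":0,"wy":0,"wz":0,"dx":0,"dy":0,"dz":-0.1,"fingers":255}
  ]
}}

```text
t: 25.77
tool_pos: [0.5159, -0.2074, 0.0566]
orientation: [0.099, 3.14, -0.001]
force: [-0.5, 0.3, -3.2]
opening: 0.0236
```

Call:
{"api": "send_rows", "payload": {
  "series": [
    {"wx":0,"wy":0,"wz":0,"dx":0,"dy":0,"dz":-0.08,"fingers":255}
  ]
}}

```text
t: 25.85
tool_pos: [0.5159, -0.2074, 0.0558]
orientation: [0.099, 3.14, -0.001]
force: [-0.4, 0.5, -3.4]
opening: 0.0237
```

```bash
python3 -c "
from h import *
show()"
```

```text
t 25.85 p [ 0.5159 -0.2074  0.0558] yaw 3.0782 tilt [ 0.0003 -0.0007] F [-0.38  0.45 -3.37] M [ 0.04 -0.16  0.03] op 0.0237
```

Call:
{"api": "send_rows", "payload": {
  "series": [
    {"wx":0,"wy":0,"wz":0,"dx":0,"dy":0,"dz":-0.07,"fingers":255}
  ]
}}

```text
t: 25.93
tool_pos: [0.5159, -0.2075, 0.0551]
orientation: [0.1, 3.14, -0.001]
force: [-0.3, 0.5, -3.8]
opening: 0.0234
```

Call:
{"api": "send_rows", "payload": {
  "series": [
    {"wx":0,"wy":0,"wz":0,"dx":0,"dy":0,"dz":-0.05,"fingers":255}
  ]
}}

```text
t: 26.02
tool_pos: [0.5159, -0.2075, 0.0549]
orientation: [0.1, 3.14, -0.001]
force: [-2.6, 0.2, 4.0]
opening: 0.0237
```

Call:
{"api": "send_rows", "payload": {
  "series": [
    {"wx":0,"wy":0,"wz":0,"dx":0,"dy":0,"dz":-0.05,"fingers":255}
  ]
}}

```text
t: 26.1
tool_pos: [0.516, -0.2075, 0.0549]
orientation: [0.1, 3.14, -0.001]
force: [-4.3, 1.8, 4.8]
opening: 0.024
```

Seated on the saddles at the pick-up height (0.0549). Release.

Call:
{"api": "send_rows", "payload": {
  "series": [
    {"wx":0,"wy":0,"wz":0,"dx":0,"dy":0,"dz":0,"fingers":100},
    {"wx":0,"wy":0,"wz":0,"dx":0,"dy":0,"dz":0,"fingers":0},
    {"wx":0,"wy":0,"wz":0,"dx":0,"dy":0,"dz":0,"fingers":0},
    {"wx":0,"wy":0,"wz":0,"dx":0,"dy":0,"dz":0,"fingers":0},
    {"wx":0,"wy":0,"wz":0,"dx":0,"dy":0,"dz":0,"fingers":0},
    {"wx":0,"wy":0,"wz":0,"dx":0,"dy":0,"dz":0,"fingers":0},
    {"wx":0,"wy":0,"wz":0,"dx":0,"dy":0,"dz":0,"fingers":0}
  ]
}}

```text
t: 26.68
tool_pos: [0.5184, -0.2087, 0.0571]
orientation: [0.099, 3.134, -0.005]
force: [0.2, 0.2, 0.2]
opening: 0.0659
```

```bash
python3 -c "
from h import *
show()"
```

```text
t 26.68 p [ 0.5184 -0.2087  0.0571] yaw 3.0782 tilt [ 0.0057 -0.0035] F [0.21 0.17 0.17] M [ 0.03 -0.1   0.01] op 0.0659
```

Call:
{"api": "send_rows", "payload": {
  "series": [
    {"wx":0,"wy":0,"wz":0,"dx":0,"dy":0,"dz":0,"fingers":0},
    {"wx":0,"wy":0,"wz":0,"dx":0,"dy":0,"dz":0,"fingers":0},
    {"wx":0,"wy":0,"wz":0,"dx":0,"dy":0.1,"dz":1.0,"fingers":0},
    {"wx":0,"wy":0,"wz":0,"dx":0,"dy":0,"dz":2.0,"fingers":0},
    {"wx":0,"wy":0,"wz":0,"dx":0,"dy":0,"dz":2.5,"fingers":0},
    {"wx":0,"wy":0,"wz":0,"dx":0.3,"dy":0,"dz":2.5,"fingers":0},
    {"wx":0,"wy":0,"wz":0,"dx":0.6,"dy":0,"dz":2.5,"fingers":0},
    {"wx":0,"wy":0,"wz":0,"dx":0.6,"dy":0,"dz":1.5,"fingers":0},
    {"wx":0,"wy":0,"wz":0,"dx":0,"dy":0,"dz":0,"fingers":0},
    {"wx":0,"wy":0,"wz":0,"dx":0,"dy":0,"dz":0,"fingers":0},
    {"wx":0,"wy":0,"wz":0,"dx":0,"dy":0,"dz":0,"fingers":0}
  ]
}}

```text
t: 27.6
tool_pos: [0.5312, -0.2059, 0.1853]
orientation: [0.099, 3.136, -0.004]
force: [-0.2, 0.4, 0.1]
opening: 0.093
```

```bash
python3 -c "
from h import *
show(); st,a=snap('wrist','w13'); snap('top','t13')
ci=robot.camera_info('wrist')"
```

```text
t 27.6 p [ 0.5312 -0.2059  0.1853] yaw 3.0782 tilt [ 0.0039 -0.0024] F [-0.19  0.37  0.14] M [ 0.01 -0.14  0.01] op 0.093
```

View pics/w13.png

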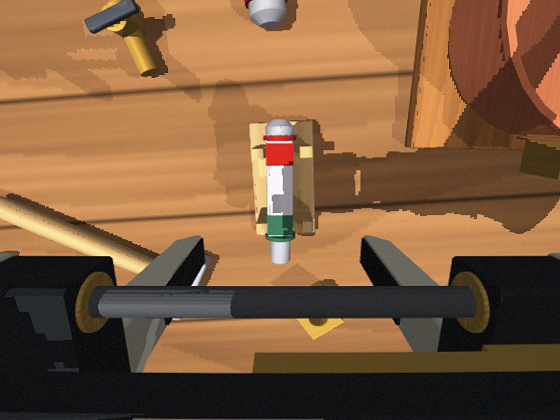

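View pics/t13.png

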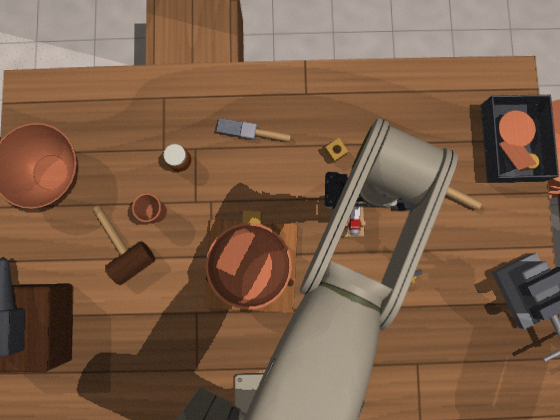

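```bash
python3 - <<'E'
from h import *
ci=robot.camera_info("wrist"); u=np.array([.9973,-.073,0])
v=np.load("pics/w10.npy"); st=dict(tool_pos=v[:3],orientation=v[3:])
for zc in (.0955,.0961,.0967):
    f=toplane(ci,[[282,158.3]],.1023,st)[0]
    for y in (175,176.7): print(zc,y,"gap mm",round(1000*((toplane(ci,[[282,y]],zc,st)[0]-f)@u),2))
v=np.load("pics/w13.npy"); st=dict(tool_pos=v[:3],orientation=v[3:])
P=toplane(ci,[[279.5,120],[281,264]],.07,st); print(P.round(4)); d=P[0]-P[1]; print(np.linalg.norm(d), np.arctan2(d[1],-d[0]), "centre",(P[1]+(P[0]-P[1])*75/138).round(4))
E
```

```text
0.0955 175 gap mm 8.28
0.0955 176.7 gap mm 9.06
0.0961 175 gap mm 8.18
0.0961 176.7 gap mm 8.97
0.0967 175 gap mm 8.09
0.0967 176.7 gap mm 8.87
[[ 0.4532 -0.2032  0.07  ]
 [ 0.5946 -0.2108  0.07  ]]
0.14159274990653206 0.05414630524440802 centre [ 0.5177 -0.2067  0.07  ]
```

```bash
python3 -c "
from h import *
show(); print(robot.close_job())"
```

```text
t 27.7 p [ 0.5304 -0.2056  0.184 ] yaw 3.078 tilt [ 0.0019 -0.0014] F [-0.01 -0.6  -0.05] M [ 0.06 -0.11 -0.01] op 0.0932
the job is handed in; nothing more can be done
None
```

I checked the bore and handed the job in at about 28 s; no verdict was reported. The go end went fully in, the no-go end was refused, and the gauge is back in its cradle.

- **Finding the boss:** I took the smaller gauge from the cradle and touched the boss's top and one side with the go plug. The boss centre is about 2 mm above its mark.
- **Go end:** it slid in with no resistance I could feel until the collar met the boss, with a push of about 5 N. By feel the nose read about 27 mm in, against the true 26 mm stop; that 1 mm is my measuring error.
- **No-go end:** after turning the gauge round I pressed it in with about 8.5–10.6 N, well beyond the 0.3 s needed. Nudging it both ways sideways met resistance without changing the depth, and up/down shifts met resistance too. So the taper was seated all round and went no farther.
- **Depth readings that disagree:** two camera estimates put the no-go nose about 5 mm in (good to 1–1.5 mm). Estimates by feel scattered around the expected 4 mm. The 3.6 mm threshold is therefore well supported, but I could not measure it exactly.
- **At the end:** the gauge lies the other way round in the cradle. The camera puts its middle 1–2 mm from where it started and its length in line to about 0.01 rad. The gripper is open and clear. The last top view shows no bystander moved, but the arm hides part of that picture.

The highest force I read between gauge and pot was about 11 N, though forces were only read at the end of each move. Nothing fell.

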